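Core and close a two-part candy mould

ROBOT

A 6-joint arm with a two-finger parallel gripper is mounted at the origin on the work surface. World frame = base frame: x ahead of the robot, y to its left, z up, the work surface at z = 0. Lengths are in m, angles in rad, forces in N, time in s.
With the tool pointing down it reaches from about 0.3 to 0.85 m from the base axis. Payload 4.2 kg.
Tool frame: the origin (TCP) lies on the centre line of the jaws, within the pads' length; the fingertips stand 17 mm ahead of it and the grasp point (between the pads) lies 2 mm behind it (arm.finger_overhang is the distance from the TCP to the fingertips, in m); z points along the fingers, y is the line along which they close (so a half turn about z gives the same grasp; the last joint's range is limited). The gripper opens to 91 mm and grips with 3 to 60 N. Pads are 32 mm wide; open, the fingers measure 118 mm over their backs; the gripper's body (76 mm by 178 mm) begins 60 mm behind the grasp point.
Start: joints at [-1.267, 0.32, 1.565, -0, 1.257, -0.02], TCP at [0.183, -0.545, 0.231] pointing down, gripper open.
Joint ranges: [-3.11, 3.11], [-0.84, 2.01], [0.21, 2.61], [-1.34, 4.49], [0.05, 2.63], [-2.56, 2.56]. Speed limits (rad/s): [2.57, 2.57, 3.14, 3.14, 3.14, 3.14].

INTERFACE

Orientations are given as a unit quaternion [x, y, z, w].
In Python, from cell import sensors, imaging, order, arm gives the robot as it stands.
- The arm moves only by the tool play_rows, never from a script. Its argument "steps" is a list of rows, each an object of numbers: "rx", "ry", "rz": the turn, a rotation vector about the tool's x, y, z scaled (see below); "dx", "dy", "dz": the shift along the tool's x, y, z scaled (see below); "gripper": the gripper's target within -1 to 1 (fully open at 1, half-way at 0, shut at -1). A call has 1 to 12 rows; each row shifts and turns the commanded pose from where the row before left it, along the tool's axes as they then stand; what a row does not reach is not made up. The controller multiplies each number of a shift by 2.5 cm and each number of a turn by 0.12 rad. A row lasts 1/12 s, in which the tool goes at most 41.7 mm and 7.16 degrees, less where a joint would pass 70% of its speed; a pose out of reach is approached as far as the arm can. A call with a number of a shift or a turn outside -1 to 1 is refused whole. A call with a gripper value outside its range is refused whole. The fingers move at their own pace and stop on an object; "newtons" is the grip in N (left out, the last holds). Time passes only in rows, so rows that do not move let the fingers close. It gives the time, the measured TCP pose, the force, the opening and the grip force at its end, in the units of the state.
- sensors.observe(): the state, without advancing time (a new reading comes with each control period).
- imaging.camera(name): name is "scene" or "top" or "wrist"; returns a dict with "pixels" (480x640x3 uint8, red, green, blue), "vfov" (degrees; the focal length in pixels is half the picture's height over the tangent of half this angle, whatever the lens; pixels are square), "cx", "cy" (the principal point, pixels), "R" (3x3) and "t" (3): a world point X has camera coordinates R X + t. Camera axes: x right, y down, z forward; pixel columns grow to the right and rows downward; lengths in m; the calibration is good to about 2 mm. A picture is of the moment at which its call begins. There is no depth.
- order.hand_in(): hands the job in; it is judged then, once.
The state is a dict: "time_s": time; "joint_positions": joint angles; "qvel": joint speeds; "joint_torque": joint torques, N m; "eef_pos": TCP position; "tool_rot": TCP orientation; "wrist_force": force on the tool from outside, world axes, zero at the start; "wrist_torque": the same for the moment, N m; "width": opening from 0.0 (shut) to 1.0 (fully open); "finger_force": force on a finger pad.
Only numpy, scipy, OpenCV 4.12 (cv2) and the standard library are available. Lean on these libraries where they do the work, as an engineer would, in place of code of your own. Each camera call takes 0.05 s, during which the arm holds its last target. There are 200 camera calls.

TASK

Get the two-part candy mould ready for pouring. Take the steel core rod that stands on end in the wooden rack, lay it in the white V-block and let go of it there, take it again across its middle, and lay it into the seats of the lower mould half; then lower the upper half gently and level over the two guide pins until the mould is fully closed, and let go. Do not drop the core on the table, and leave the flask, the jigger and the scissors where they stand.

Things in the scene. Friction and masses are not known exactly. Their poses are not given: they have to be found in the camera images.
- core: Core rod: plain stainless tube, 16 mm diameter, 190 mm long, 0.1 kg, both ends alike. Origin at mid-length on its axis; z runs along the rod. At the start it stands upright in the middle bore of the rack, lower end 12 mm and upper end 202 mm above the table.
- rack: Fixed beech block, 60 mm (x) by 160 mm (y), 52 mm high, with three bores of 17.8 mm, 40 mm deep, at y = -50, 0 and 50 mm; the core stands in the middle one and must be drawn straight up 40 mm to leave it. Origin: centre of the underside; z up.
- vblock: Fixed white plastic V-block: a foot 130 (x) by 70 (y) by 12 mm thick, with two cheeks at x = 36 to 51 and -36 to -51 mm whose 90 degree V notches are in line along x. Cheeks 52 mm wide, tops 66 mm above the table, notch mouths 34 mm wide, notch bottoms 48.7 mm up. Between the cheeks is a 72 mm gap for fingers, its floor 12 mm above the table. Origin: centre of the underside; z up.
- v_rest (a point): Where the core's mid-length lies when it is centred in both notches of the V-block: 60 mm above the table. The core then lies along the V-block's x axis and overhangs the cheeks by 44 mm at each end. Axes as the V-block's.
- mould: Fixed aluminium lower mould half, 220 (x) by 80 mm (y): base 10 mm thick with two cavity blocks at x = 36 to 110 and -36 to -110 mm, their tops (parting face) 40 mm above the table. Between the blocks is a 72 mm gap for fingers, open at the sides, its floor 10 mm up. Half-round core seats run along x from -99 to 99 mm, closed at both ends, 19 mm wide at the top. Origin: centre of the underside; z up.
- seat_mid (a point): Where the core's mid-length lies when it is seated in the lower half: centred, 40 mm above the table. The core (190 mm) then lies along the lower half's x axis, wholly inside, with 4 mm end play each way and half its thickness below the parting face. Axes as the lower half's.
- pin_a (a point): Tip of one fixed steel guide pin of the lower half, at x 92, y 27 mm of its frame: 10 mm diameter, its tip 28 mm above the parting face (68 mm above the table), its top 10 mm tapering to 4.4 mm.
- pin_b (a point): Tip of the other, like guide pin, at x -92, y -27 mm.
- top: Loose aluminium upper mould half, about 0.6 kg, 220 (x) by 80 (y) by 16 mm thick, lying right way up on the table. Through holes of 12.5 mm at (92, 27) and (-92, -27) mm; fits either way round (half turn). A closed relief 202 by 22 mm, 10 mm deep, underneath covers the core. Origin: centre of the underside; z up. Closed, it stands 40 mm above the lower half's origin, x axes parallel.
- top_handle (a point): Middle of the black handle bar on the upper half, 49.5 mm above its underside. The bar runs along x: 84 mm long, 14 mm wide (y), 13 mm high, with 27 mm of free height below it to the plate; posts 12 mm thick at x = -36 and 36 mm carry it. Two pour rims 22 mm wide, 4 mm high stand on the plate at x = -68 and 68 mm.
- flask: Bystander: amber glass flask with a cork, 72 mm wide, 132 mm tall. Origin: centre of the underside.
- jigger: Bystander: steel double-cone measure, 45 mm wide, 100 mm tall. Origin: centre of the underside.
- scissors: Bystander: scissors with yellow-green bows lying flat, about 180 mm long along x, 10 mm thick. Origin: at the pivot, on the table.

How it is judged:
By the outcome, as a careful person would: the job done as asked, in the order asked, and still so for the second after the job is handed in, with the robot touching nothing.
It also fails if it takes over 67 s, if anything falls off the work surface, if the arm or the gripper's body presses on something with over 40 N, if the wrist force passes 120 N, or if a joint passes its speed limit or range.

## Working session

There is one attempt and no reset: what is moved stays moved. The work goes in short steps, Python scripts to look and compute and a tool call to move; the robot and the scene stay as the last step left them, time stands still between calls to the robot, and variables do not carry over. Pictures are saved under pics/ and viewed, at most 10 in all, crops included, and the job is handed in when it is done.

Besides the shell and the picture viewer there is one more tool, called after "Call:" by a JSON object that holds its "method" and its "body". play_rows: Moves the arm, as the interface text tells. Its arguments: {"type":"object","properties":{"steps":{"type":"array","items":{"type":"object","properties":{"rx":{"type":"number","minimum":-1,"maximum":1},"ry":{"type":"number","minimum":-1,"maximum":1},"rz":{"type":"number","minimum":-1,"maximum":1},"dx":{"type":"number","minimum":-1,"maximum":1},"dy":{"type":"number","minimum":-1,"maximum":1},"dz":{"type":"number","minimum":-1,"maximum":1},"gripper":{"type":"number"}}}},"newtons":{"type":"number"}},"required":["steps"]}

```bash
mkdir -p pics; ls
python3 - <<'E'
from cell import sensors, imaging, order, arm
import cv2,numpy as np
print(sensors.observe()); print([a for a in dir(arm) if a[0]!='_'])
for n in ["scene","top"]:
    c=imaging.camera(n); print(n,c["vfov"],c["cx"],c["cy"],np.round(c["R"],4).tolist(),np.round(c["t"],4).tolist(),[k for k in c])
    cv2.imwrite(f"pics/{n}0.png",c["pixels"][:,:,::-1]);
E
```

```text
pics
{'time_s': 0.0, 'joint_positions': array([-1.26698825e+00,  3.20278523e-01,  1.56568932e+00, -5.18003787e-05,
        1.25736313e+00, -2.00183417e-02]), 'qvel': array([ 0.00043919, -0.00113505, -0.00048236, -0.00199002,  0.00072698,
       -0.00050713]), 'joint_torque': array([ 8.90605643e-04, -4.12455618e+01, -2.31973583e+01,  7.27407122e-02,
        4.56483406e-02, -1.58788826e-04]), 'eef_pos': array([ 0.18279703, -0.54467022,  0.23012393]), 'tool_rot': array([ 9.86919004e-01,  1.61214529e-01, -1.47299343e-04, -8.56938542e-04]), 'wrist_force': array([-0.14361827, -0.46876288,  0.74897211]), 'wrist_torque': array([-0.02138437,  0.04010308,  0.00716343]), 'finger_force': 0.0, 'width': 0.9974666088964874}
['Unreachable', 'finger_overhang']
scene 55.03042992301282 320.7784649001863 242.19862761709967 [[0.6078, 0.7941, -0.001], [0.6528, -0.5003, -0.5688], [-0.4522, 0.3451, -0.8225]] [-0.3747, -0.3366, 1.2767] ['pixels', 'vfov', 'cx', 'cy', 'R', 't']
top 45.25485830613005 323.0053731516366 246.47302465303892 [[0.014, -0.9998, -0.017], [-0.9858, -0.0109, -0.1674], [0.1671, 0.0191, -0.9857]] [-0.0024, 0.5936, 1.0315] ['pixels', 'vfov', 'cx', 'cy', 'R', 't']
```

View pics/top0.png

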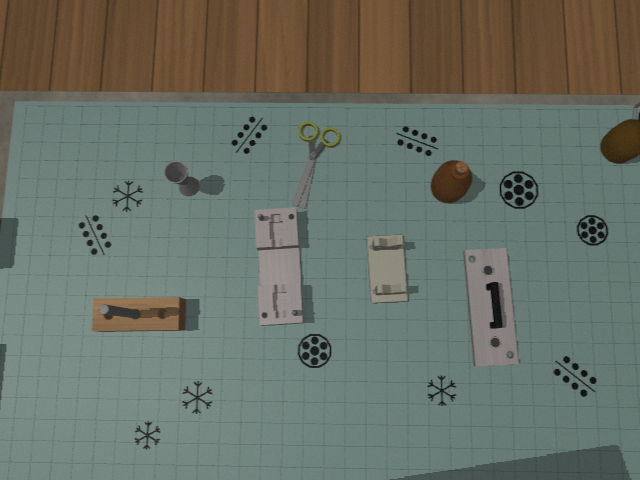

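View pics/scene0.png

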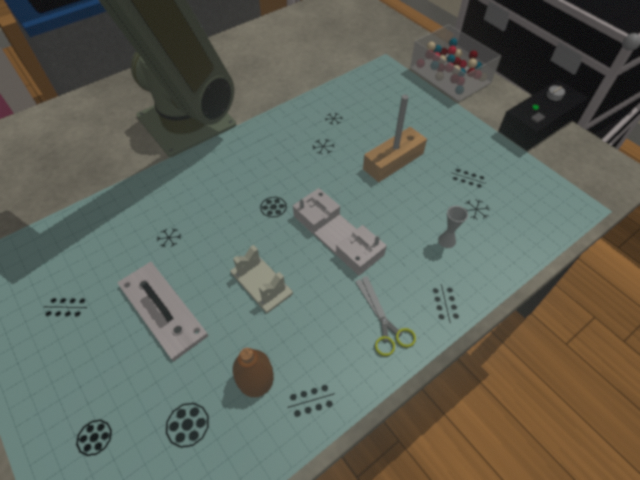

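The top view shows the rack at about (139,314) with the rod's upper end at (105,310). The mould is at (279,266), the V-block at (387,268) and the upper half at (491,307). The flask, jigger and scissors are clear of the work paths. I'll enlarge the four parts next.

```bash
cat > h.py <<'E'
from cell import sensors, imaging, order, arm
import cv2, numpy as np
from scipy.spatial.transform import Rotation as Ro
def cam(n):
    c=imaging.camera(n); c["f"]=240/np.tan(np.radians(c["vfov"])/2); c["R"]=np.array(c["R"]); c["t"]=np.array(c["t"]); return c
def ray(c,uv,z):
    uv=np.atleast_2d(np.asarray(uv,float)); d=np.c_[(uv[:,0]-c["cx"])/c["f"],(uv[:,1]-c["cy"])/c["f"],np.ones(len(uv))]@c["R"]
    o=-c["R"].T@c["t"]; s=(z-o[2])/d[:,2]; return o+d*s[:,None]
def proj(c,X):
    p=np.atleast_2d(X)@c["R"].T+c["t"]; return p[:,:2]/p[:,2:]*c["f"]+[c["cx"],c["cy"]]
E
python3 - <<'E'
from h import *
im=cv2.imread("pics/top0.png")
a=[cv2.resize(im[y:y+125,x:x+w],None,fx=4.4,fy=4.4,interpolation=cv2.INTER_CUBIC) for x,y,w in((250,203,56),(360,205,54),(460,245,60))]
out=np.hstack(a); print(out.shape); cv2.imwrite("pics/crop1.png",out)
b=im[285:345,85:195]; cv2.imwrite("pics/crop2.png",cv2.resize(b,None,fx=6,fy=6,interpolation=cv2.INTER_CUBIC))
E
```

```text
(550, 748, 3)
```

View pics/crop1.png

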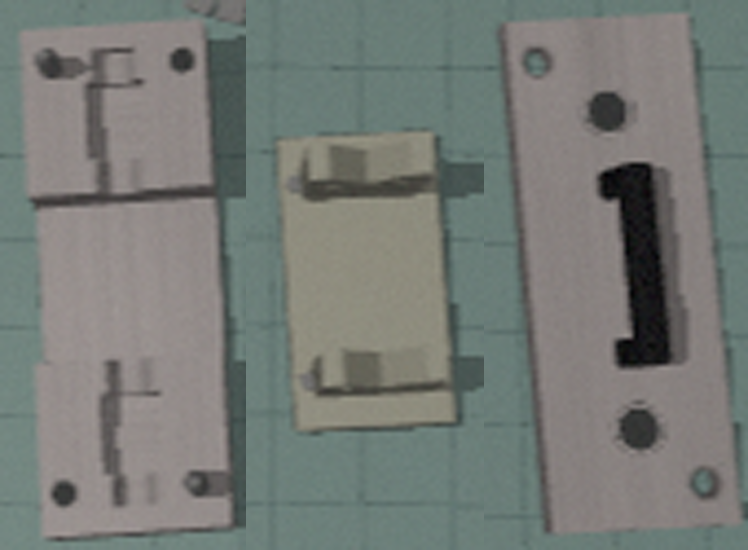

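View pics/crop2.png

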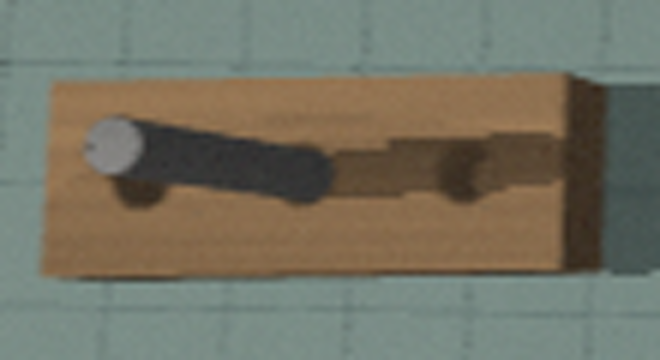

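The mould's top-face corners in crop 1 are (22,32), (205,22), (232,527) and (45,538), with pin tips near (43,61) and (196,483). The V-block foot corners are (278,141), (438,131), (458,424) and (295,432). The upper half's holes are (537,62) and (705,483). In crop 2 the rod's top is at (114,146).

Run:
```python
from h import *
c=cam("top"); print("cam",-c["R"].T@c["t"])
def src(p,x0,ox,oy,s): p=np.array(p,float); return np.c_[(p[:,0]-x0+.5)/s-.5+ox,(p[:,1]+.5)/s-.5+oy]
def rep(n,P): 
    m=P.mean(0); d=(P[0]+P[1]-P[2]-P[3]); print(n,np.round(m,4),"yaw",round(np.degrees(np.arctan2(d[1],d[0])),2),"len",round(np.linalg.norm(d)/2,4),"wid",round(np.linalg.norm(P[0]+P[3]-P[1]-P[2])/2,4), np.round(P[:,:2],4).tolist())
rep("mould",ray(c,src([(22,32),(205,22),(232,527),(45,538)],0,250,203,4.4),.04))
p=ray(c,src([(43,61),(196,483)],0,250,203,4.4),.068); d=p[0]-p[1]; print("pins",p,p.mean(0),np.linalg.norm(d),np.degrees(np.arctan2(d[1],d[0])-np.arctan2(27,92)))
p=ray(c,src([(182,60),(64,493)],0,250,203,4.4),.04); print("spots",p,p.mean(0),np.linalg.norm(p[0]-p[1]))
rep("vb",ray(c,src([(278,141),(438,131),(458,424),(295,432)],246,360,205,4.4),.012))
rep("top",ray(c,src([(503,27),(690,13),(741,525),(552,533)],484,460,245,4.4),.016))
p=ray(c,src([(537,62),(705,483)],484,460,245,4.4),.016);d=p[0]-p[1]; print("holes",p,p.mean(0),np.linalg.norm(d),np.degrees(np.arctan2(d[1],d[0])-np.arctan2(27,92)))
p=ray(c,src([(634,265)],484,460,245,4.4),.056);print("handle",p)
rep("rack",ray(c,src([(50,82),(568,73),(562,270),(42,275)],0,85,285,6),.052))
print("rod",ray(c,src([(114,146)],0,85,285,6),.202))
print(np.hypot(184,54))
w=cam("wrist"); R=Ro.from_quat(sensors.observe()["tool_rot"]).as_matrix(); o=-w["R"].T@w["t"]
print("wrist cam in tool",R.T@(o-sensors.observe()["eef_pos"]),w["vfov"],w["cx"],w["cy"]); print((w["R"]@R).round(3))
```

```text
cam [ 0.41284557 -0.01564287  1.11613135]
mould [0.5585 0.0894 0.04  ] yaw 4.36 len 0.2192 wid 0.0795 [[0.6651, 0.1376], [0.6704, 0.0577], [0.452, 0.0416], [0.4463, 0.1205]]
pins [[0.64602459 0.1242612  0.068     ]
 [0.46877152 0.05530828 0.068     ]] [0.55739805 0.08978474 0.068     ] 0.1901924206974965 4.900632709185169
spots [[0.65331423 0.06739672 0.04      ]
 [0.46532725 0.11301601 0.04      ]] [0.55932074 0.09020637 0.04      ] 0.19344307561340987
vb [ 0.5585 -0.1186  0.012 ] yaw 3.33 len 0.1292 wid 0.0709 [[0.6204, -0.0795], [0.6256, -0.1502], [0.4963, -0.1576], [0.4919, -0.087]]
top [ 0.4884 -0.3139  0.016 ] yaw 3.63 len 0.2188 wid 0.081 [[0.594, -0.2661], [0.6011, -0.3478], [0.3815, -0.3607], [0.377, -0.2809]]
holes [[ 0.57867765 -0.28047807  0.016     ]
 [ 0.39874488 -0.34625439  0.016     ]] [ 0.48871127 -0.31336623  0.016     ] 0.1915785099442894 3.7246008881451687
handle [[ 0.48788309 -0.3084751   0.056     ]]
rack [0.4634 0.35   0.052 ] yaw 1.85 len 0.0598 wid 0.1607 [[0.4909, 0.4315], [0.4957, 0.2704], [0.4354, 0.2689], [0.4317, 0.4291]]
rod [[0.46315668 0.34998556 0.202     ]]
191.7602670002313
wrist cam in tool [ 0.07976792 -0.00084282 -0.15401863] 66.84295064149813 316.6369688987215 235.89204595796141
[[ 0.     1.     0.   ]
 [-0.959  0.    -0.282]
 [-0.282 -0.     0.959]]
```

Call:
{"method": "play_rows", "body": {"steps": [{"rz": -0.9, "dz": -0.9, "gripper": 1}, {"rz": -0.9, "dz": -0.9, "gripper": 1}, {"rz": -0.9, "dz": -0.9, "gripper": 1}, {"dx": 0.985, "dy": -0.56}, {"dx": 0.985, "dy": -0.56}, {"dx": 0.985, "dy": -0.56}, {"dx": 0.985, "dy": -0.56}, {"dx": 0.985, "dy": -0.56}, {"dx": 0.985, "dy": -0.56}, {"dx": 0.985, "dy": -0.56}, {"dx": 0.985, "dy": -0.56}, {"dx": 0.985, "dy": -0.56}]}}

```text
invalid input
```

Call:
{"method": "play_rows", "body": {"steps": [{"dx": 0.985, "dy": -0.56}, {"dx": 0.985, "dy": -0.56}, {"dx": 0.985, "dy": -0.56}, {"dx": 0.985, "dy": -0.56}, {"dx": 0.985, "dy": -0.56}, {"dx": 0.985, "dy": -0.56}, {"dx": 0.985, "dy": -0.56}, {"dx": 0.985, "dy": -0.56}, {"dx": 0.985, "dy": -0.56}, {"dx": 0.985, "dy": -0.56}, {"dx": 0.985, "dy": -0.56}, {"dx": 0.985, "dy": -0.56}]}}

```text
invalid input
```

Call:
{"method": "play_rows", "body": {"steps": [{"dx": 0.42, "dy": -0.92}, {"dx": 0.42, "dy": -0.92}, {"dx": 0.42, "dy": -0.92}, {"dx": 0.42, "dy": -0.92}, {"dx": 0.42, "dy": -0.92}, {"dx": 0.42, "dy": -0.92}, {"dx": 0.42, "dy": -0.92}, {"dx": 0.42, "dy": -0.92}, {"dx": 0.42, "dy": -0.92}, {"dx": 0.42, "dy": -0.92}, {"dx": 0.42, "dy": -0.92}]}}

```text
invalid input
```

Call:
{"method": "play_rows", "body": {"steps": [{"dx": 0, "dy": 0, "dz": -0.9, "rx": 0, "ry": 0, "rz": -0.9, "gripper": 1}]}}

```text
time_s: 0.28
eef_pos: [0.1822, -0.5427, 0.2492]
tool_rot: [0.977, 0.215, -0.0, -0.005]
wrist_force: [-0.2, -0.1, -0.2]
width: 1.0
finger_force: 0.0
```

Call:
{"method": "play_rows", "body": {"steps": [{"dx": 0, "dy": 0, "dz": -0.9, "rx": 0, "ry": 0, "rz": -0.9, "gripper": 1}, {"dx": 0, "dy": 0, "dz": -0.9, "rx": 0, "ry": 0, "rz": -0.9, "gripper": 1}, {"dx": 0.985, "dy": -0.56, "dz": 0, "rx": 0, "ry": 0, "rz": 0, "gripper": 1}, {"dx": 0.985, "dy": -0.56, "dz": 0, "rx": 0, "ry": 0, "rz": 0, "gripper": 1}, {"dx": 0.985, "dy": -0.56, "dz": 0, "rx": 0, "ry": 0, "rz": 0, "gripper": 1}, {"dx": 0.985, "dy": -0.56, "dz": 0, "rx": 0, "ry": 0, "rz": 0, "gripper": 1}, {"dx": 0.985, "dy": -0.56, "dz": 0, "rx": 0, "ry": 0, "rz": 0, "gripper": 1}, {"dx": 0.985, "dy": -0.56, "dz": 0, "rx": 0, "ry": 0, "rz": 0, "gripper": 1}, {"dx": 0.985, "dy": -0.56, "dz": 0, "rx": 0, "ry": 0, "rz": 0, "gripper": 1}, {"dx": 0.985, "dy": -0.56, "dz": 0, "rx": 0, "ry": 0, "rz": 0, "gripper": 1}, {"dx": 0.985, "dy": -0.56, "dz": 0, "rx": 0, "ry": 0, "rz": 0, "gripper": 1}, {"dx": 0.985, "dy": -0.56, "dz": 0, "rx": 0, "ry": 0, "rz": 0, "gripper": 1}]}}

```text
time_s: 1.28
eef_pos: [0.295, -0.2835, 0.2984]
tool_rot: [0.948, 0.318, 0.0, 0.0]
wrist_force: [0.0, 1.0, 0.1]
width: 1.0
finger_force: 0.0
```

```bash
cat >> h.py <<'E'
import json
def st(save=True):
    s=sensors.observe(); R=Ro.from_quat(s["tool_rot"]).as_matrix()
    print("t",round(s["time_s"],2),"p",np.round(s["eef_pos"],4),"q",np.round(s["joint_positions"],3),"x",np.round(R[:,0],3),"y",np.round(R[:,1],3),"F",np.round(s["wrist_force"],1),"w",round(s["width"],3),"ff",round(s["finger_force"],1))
    if save: open("log.txt","a").write(json.dumps([list(map(float,s["joint_positions"])),list(map(float,s["eef_pos"])),list(map(float,s["tool_rot"]))])+"\n")
    return s["eef_pos"],R
E
python3 -c "
from h import *
st()"
```

```text
t 1.28 p [ 0.295  -0.2835  0.2984] q [-0.794  0.012  1.777  0.     1.352  0.13 ] x [0.798 0.603 0.   ] y [ 0.603 -0.798  0.   ] F [0.  1.  0.1] w 1.0 ff 0.0
```

Call:
{"method": "play_rows", "body": {"steps": [{"dx": 0.985, "dy": -0.55, "dz": 0, "rx": 0, "ry": 0, "rz": 0, "gripper": 1}, {"dx": 0.985, "dy": -0.55, "dz": 0, "rx": 0, "ry": 0, "rz": 0, "gripper": 1}, {"dx": 0.985, "dy": -0.55, "dz": 0, "rx": 0, "ry": 0, "rz": 0, "gripper": 1}, {"dx": 0.985, "dy": -0.55, "dz": 0, "rx": 0, "ry": 0, "rz": 0, "gripper": 1}, {"dx": 0.985, "dy": -0.55, "dz": 0, "rx": 0, "ry": 0, "rz": 0, "gripper": 1}, {"dx": 0.985, "dy": -0.55, "dz": 0, "rx": 0, "ry": 0, "rz": 0, "gripper": 1}, {"dx": 0.985, "dy": -0.55, "dz": 0, "rx": 0, "ry": 0, "rz": 0, "gripper": 1}, {"dx": 0.985, "dy": -0.55, "dz": 0, "rx": 0, "ry": 0, "rz": 0, "gripper": 1}, {"dx": 0.985, "dy": -0.55, "dz": 0, "rx": 0, "ry": 0, "rz": 0, "gripper": 1}, {"dx": 0.985, "dy": -0.55, "dz": 0, "rx": 0, "ry": 0, "rz": 0, "gripper": 1}, {"dx": 0.985, "dy": -0.55, "dz": 0, "rx": 0, "ry": 0, "rz": 0, "gripper": 1}]}}

```text
time_s: 2.2
eef_pos: [0.4197, 0.0006, 0.2984]
tool_rot: [0.948, 0.318, -0.0, 0.0]
wrist_force: [0.8, 0.3, 0.8]
width: 0.998
finger_force: 0.0
```

Call:
{"method": "play_rows", "body": {"steps": [{"dx": 0.42, "dy": -0.92, "dz": 0, "rx": 0, "ry": 0, "rz": 0, "gripper": 1}, {"dx": 0.42, "dy": -0.92, "dz": 0, "rx": 0, "ry": 0, "rz": 0, "gripper": 1}, {"dx": 0.42, "dy": -0.92, "dz": 0, "rx": 0, "ry": 0, "rz": 0, "gripper": 1}, {"dx": 0.42, "dy": -0.92, "dz": 0, "rx": 0, "ry": 0, "rz": 0, "gripper": 1}, {"dx": 0.42, "dy": -0.92, "dz": 0, "rx": 0, "ry": 0, "rz": 0, "gripper": 1}, {"dx": 0.42, "dy": -0.92, "dz": 0, "rx": 0, "ry": 0, "rz": 0, "gripper": 1}, {"dx": 0.42, "dy": -0.92, "dz": 0, "rx": 0, "ry": 0, "rz": 0, "gripper": 1}, {"dx": 0.42, "dy": -0.92, "dz": 0, "rx": 0, "ry": 0, "rz": 0, "gripper": 1}, {"dx": 0.42, "dy": -0.92, "dz": 0, "rx": 0, "ry": 0, "rz": 0, "gripper": 1}, {"dx": 0.42, "dy": -0.92, "dz": 0, "rx": 0, "ry": 0, "rz": 0, "gripper": 1}, {"dx": 0.42, "dy": -0.92, "dz": 0, "rx": 0, "ry": 0, "rz": 0, "gripper": 1}]}}

```text
time_s: 3.12
eef_pos: [0.3584, 0.2717, 0.2983]
tool_rot: [0.948, 0.318, -0.0, 0.0]
wrist_force: [0.3, -0.6, -0.2]
width: 1.002
finger_force: 0.0
```

```bash
python3 -c "
from h import *
st()"
```

```text
t 3.12 p [0.3584 0.2717 0.2983] q [ 0.623  0.08   1.704 -0.     1.357  1.546] x [ 0.797  0.604 -0.   ] y [ 0.604 -0.797  0.   ] F [ 0.3 -0.6 -0.2] w 1.002 ff 0.0
```

Call:
{"method": "play_rows", "body": {"steps": [{"dx": 0, "dy": 0, "dz": 0, "rx": 0, "ry": 0.935, "rz": 0, "gripper": 1}, {"dx": 0, "dy": 0, "dz": 0, "rx": 0, "ry": 0.935, "rz": 0, "gripper": 1}, {"dx": 0, "dy": 0, "dz": 0, "rx": 0, "ry": 0.935, "rz": 0, "gripper": 1}, {"dx": 0, "dy": 0, "dz": 0, "rx": 0, "ry": 0.935, "rz": 0, "gripper": 1}]}}

```text
time_s: 3.45
eef_pos: [0.359, 0.271, 0.2989]
tool_rot: [0.923, 0.31, 0.214, -0.072]
wrist_force: [0.7, 0.3, -0.6]
width: 0.996
finger_force: 0.0
```

```bash
python3 -c "
from h import *
st()"
```

```text
t 3.45 p [0.359  0.271  0.2989] q [ 0.609 -0.142  1.996  0.023  0.833  1.519] x [0.716 0.543 0.439] y [ 0.604 -0.797  0.   ] F [ 0.7  0.3 -0.6] w 0.996 ff 0.0
```

Call:
{"method": "play_rows", "body": {"steps": [{"dx": 0, "dy": 0, "dz": 0, "rx": 0, "ry": 0.935, "rz": 0, "gripper": 1}, {"dx": 0, "dy": 0, "dz": 0, "rx": 0, "ry": 0.935, "rz": 0, "gripper": 1}, {"dx": 0, "dy": 0, "dz": 0, "rx": 0, "ry": 0.935, "rz": 0, "gripper": 1}]}}

```text
time_s: 3.7
eef_pos: [0.3586, 0.2702, 0.2993]
tool_rot: [0.875, 0.294, 0.366, -0.122]
wrist_force: [-1.2, 0.5, -0.4]
width: 1.001
finger_force: 0.0
```

Run:
```python
from h import *
st()
from scipy.optimize import least_squares
D=[json.loads(l) for l in open("log.txt")]
D.append([[-1.26698825,.320278523,1.56568932,-5e-5,1.25736313,-.02],[.18279703,-.54467022,.23012393],[.986919,.1612145,-.000147,-.000857]])
# radial-vertical model
def f(p,q): 
    a,h,L1,L2,o,d=p; return a+L1*np.sin(q[1])+L2*np.sin(q[1]+q[2]+o)+d*np.sin(q[1]+q[2]+q[4]), h+L1*np.cos(q[1])+L2*np.cos(q[1]+q[2]+o)+d*np.cos(q[1]+q[2]+q[4])
def res(p):
    e=[]
    for q,P,_ in D:
        r,z=f(p,q); rr=P[0]*np.cos(q[0])+P[1]*np.sin(q[0]); e+=[r-rr,z-P[2]]
    return np.r_[e,(np.array(p)-[0,.2,.4,.4,0,.3])*1e-3]
s=least_squares(res,[0,.2,.4,.4,0,.3]); print(s.x.round(4),np.abs(s.fun[:-6]).max())
for q,P,_ in D: print("lat",-P[0]*np.sin(q[0])+P[1]*np.cos(q[0]))
```

```text
t 3.7 p [0.3586 0.2702 0.2993] q [ 0.593 -0.257  2.238  0.107  0.371  1.432] x [0.56  0.424 0.712] y [ 0.603 -0.798  0.001] F [-1.2  0.5 -0.4] w 1.001 ff 0.0
[0.0016 0.1415 0.5924 0.4164 0.0639 0.3195] 0.00012651300522831255
lat 0.01150554898718581
lat 0.011438646877193454
lat 0.016991971440376258
lat 0.023795548563841445
lat 0.011484302530010038
```

Call:
{"method": "play_rows", "body": {"steps": [{"dx": -0.89, "dy": -0.015, "dz": 0, "rx": 0, "ry": 0, "rz": 0, "gripper": 1}, {"dx": -0.89, "dy": -0.015, "dz": 0, "rx": 0, "ry": 0, "rz": 0, "gripper": 1}, {"dx": 0, "dy": 0, "dz": 0.87, "rx": 0, "ry": 0, "rz": 0, "gripper": 1}, {"dx": 0, "dy": 0, "dz": 0.87, "rx": 0, "ry": 0, "rz": 0, "gripper": 1}, {"dx": 0, "dy": 0, "dz": 0.87, "rx": 0, "ry": 0, "rz": 0, "gripper": 1}, {"dx": 0, "dy": 0, "dz": 0.87, "rx": 0, "ry": 0, "rz": 0, "gripper": 1}, {"dx": 0, "dy": 0, "dz": 0.87, "rx": 0, "ry": 0, "rz": 0, "gripper": 1}, {"dx": 0, "dy": 0, "dz": 0.87, "rx": 0, "ry": 0, "rz": 0, "gripper": 1}, {"dx": 0, "dy": 0, "dz": 0, "rx": 0, "ry": 0, "rz": 0, "gripper": 1}]}}

```text
time_s: 4.45
eef_pos: [0.3846, 0.2945, 0.2036]
tool_rot: [0.876, 0.296, 0.36, -0.127]
wrist_force: [1.5, -0.0, 0.2]
width: 0.999
finger_force: 0.0
```

Run:
```python
from h import *
p,R=st(); c=cam("wrist"); cv2.imwrite("pics/w1.png",c["pixels"][:,:,::-1])
print("pred top,entry",proj(c,[[.4632,.35,.202],[.4632,.35,.107],[.4632,.35,.052]]).round(1), "rel", R.T@(np.array([.4632,.35,.107])-p))
```

```text
t 4.45 p [0.3846 0.2945 0.2036] q [ 0.598 -0.05   2.368  0.866  0.063  0.673] x [0.566 0.426 0.706] y [ 0.61  -0.793 -0.01 ] F [ 1.5 -0.   0.2] w 0.999 ff 0.0
pred top,entry [[324.5 151.8]
 [323.5 229.9]
 [323.2 258.1]] rel [1.76217074e-05 4.92737925e-03 1.36284589e-01]
```

View pics/w1.png

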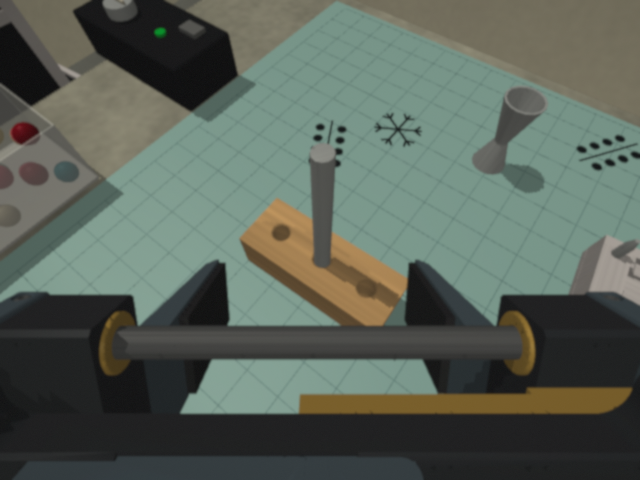

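The wrist runs out of range tilting this way: j5 is near its limit. I'll back out and tilt sideways instead.

Call:
{"method": "play_rows", "body": {"steps": [{"dx": 0, "dy": 0, "dz": -0.9, "rx": 0, "ry": 0, "rz": 0, "gripper": 1}, {"dx": 0, "dy": 0, "dz": -0.9, "rx": 0, "ry": 0, "rz": 0, "gripper": 1}, {"dx": 0, "dy": 0, "dz": -0.9, "rx": 0, "ry": 0, "rz": 0, "gripper": 1}, {"dx": 0.7, "dy": 0, "dz": -0.7, "rx": 0, "ry": -0.5, "rz": 0, "gripper": 1}, {"dx": 0, "dy": 0, "dz": 0, "rx": 0, "ry": -0.9, "rz": 0, "gripper": 1}, {"dx": 0, "dy": 0, "dz": 0, "rx": 0, "ry": -0.9, "rz": 0, "gripper": 1}, {"dx": 0, "dy": 0, "dz": 0, "rx": 0, "ry": -0.9, "rz": 0, "gripper": 1}, {"dx": 0, "dy": 0, "dz": 0, "rx": 0, "ry": -0.9, "rz": 0, "gripper": 1}, {"dx": 0, "dy": 0, "dz": 0, "rx": 0, "ry": -0.9, "rz": 0, "gripper": 1}, {"dx": 0, "dy": 0, "dz": 0, "rx": 0, "ry": -0.9, "rz": 0, "gripper": 1}, {"dx": 0, "dy": 0, "dz": 0, "rx": 0, "ry": -0.5, "rz": 0, "gripper": 1}]}}

```text
time_s: 5.42
eef_pos: [0.359, 0.2744, 0.2654]
tool_rot: [0.946, 0.324, 0.007, -0.007]
wrist_force: [1.2, 1.2, -0.2]
width: 0.999
finger_force: 0.0
```

```bash
cat >> h.py <<'E'
def go(target,Rt):  # total moves: turn rotvec (tool) in units, and shift in tool axes (units) before / after turn
    p,R=st(); rv=Ro.from_matrix(R.T@Rt).as_rotvec()/.12; d=np.array(target)-p
    print("turn",rv.round(2),"shift now",(R.T@d/.025).round(2),"shift after turn",(Rt.T@d/.025).round(2))
def tool(yaw,tilt): # degrees; tool x at yaw, then tilt about tool y
    return (Ro.from_euler("z",yaw,degrees=True)*Ro.from_euler("x",180,degrees=True)*Ro.from_euler("y",tilt,degrees=True)).as_matrix()
E
python3 -c "
from h import *
Rt=tool(127,60); g=np.array([.4632,.35,.107])
go(g+Rt@[0,0,.002-.13],Rt); go([.36,.27,.30],tool(127,0)); print(Rt.round(3))"
```

```text
t 5.42 p [0.359  0.2744 0.2654] q [0.621 0.092 1.775 0.009 1.257 1.53 ] x [0.79  0.612 0.018] y [ 0.613 -0.79  -0.008] F [ 1.2  1.2 -0.2] w 0.999 ff 0.0
turn [  6.78   6.66 -11.61] shift now [5.02 4.63 3.83] shift after turn [-5.53  5.15 -2.03]
t 5.42 p [0.359  0.2744 0.2654] q [0.621 0.092 1.775 0.009 1.257 1.53 ] x [0.79  0.612 0.018] y [ 0.613 -0.79  -0.008] F [ 1.2  1.2 -0.2] w 0.999 ff 0.0
turn [  0.07  -0.17 -12.98] shift now [-0.05  0.15 -1.39] shift after turn [-0.17 -0.07 -1.38]
[[-0.301  0.799 -0.521]
 [ 0.399  0.602  0.692]
 [ 0.866  0.    -0.5  ]]
```

Call:
{"method": "play_rows", "body": {"steps": [{"dx": 0, "dy": 0, "dz": 0, "rx": 0, "ry": 0, "rz": -1, "gripper": 1}, {"dx": 0, "dy": 0, "dz": 0, "rx": 0, "ry": 0, "rz": -1, "gripper": 1}, {"dx": 0, "dy": 0, "dz": 0, "rx": 0, "ry": 0, "rz": -1, "gripper": 1}, {"dx": 0, "dy": 0, "dz": 0, "rx": 0, "ry": 0, "rz": -1, "gripper": 1}, {"dx": 0, "dy": 0, "dz": 0, "rx": 0, "ry": 0, "rz": -1, "gripper": 1}, {"dx": 0, "dy": 0, "dz": 0, "rx": 0, "ry": 0, "rz": -1, "gripper": 1}, {"dx": 0, "dy": 0, "dz": 0, "rx": 0, "ry": 0, "rz": -1, "gripper": 1}, {"dx": 0, "dy": 0, "dz": 0, "rx": 0, "ry": 0, "rz": -1, "gripper": 1}, {"dx": 0, "dy": 0, "dz": 0, "rx": 0, "ry": 0, "rz": -1, "gripper": 1}, {"dx": 0, "dy": 0, "dz": 0, "rx": 0, "ry": 0, "rz": -1, "gripper": 1}, {"dx": 0, "dy": 0, "dz": 0, "rx": 0, "ry": 0, "rz": -1, "gripper": 1}, {"dx": 0, "dy": 0, "dz": 0, "rx": 0, "ry": 0, "rz": -1, "gripper": 1}]}}

```text
time_s: 6.42
eef_pos: [0.3575, 0.2733, 0.2648]
tool_rot: [0.495, 0.869, 0.011, 0.0]
wrist_force: [1.0, -0.3, 0.8]
width: 1.0
finger_force: 0.0
```

Call:
{"method": "play_rows", "body": {"steps": [{"dx": 0, "dy": 0, "dz": 0, "rx": 0, "ry": 0, "rz": -0.98, "gripper": 1}, {"dx": -0.75, "dy": 0.86, "dz": 0, "rx": 0, "ry": 0, "rz": 0, "gripper": 1}, {"dx": -0.75, "dy": 0.86, "dz": 0, "rx": 0, "ry": 0, "rz": 0, "gripper": 1}, {"dx": -0.75, "dy": 0.86, "dz": 0, "rx": 0, "ry": 0, "rz": 0, "gripper": 1}, {"dx": -0.75, "dy": 0.86, "dz": 0, "rx": 0, "ry": 0, "rz": 0, "gripper": 1}, {"dx": -0.75, "dy": 0.86, "dz": 0, "rx": 0, "ry": 0, "rz": 0, "gripper": 1}, {"dx": -0.75, "dy": 0.86, "dz": 0, "rx": 0, "ry": 0, "rz": 0, "gripper": 1}]}}

```text
time_s: 7.0
eef_pos: [0.5294, 0.2614, 0.2659]
tool_rot: [0.446, 0.895, 0.011, 0.001]
wrist_force: [0.4, -0.7, -0.6]
width: 1.003
finger_force: 0.0
```

Call:
{"method": "play_rows", "body": {"steps": [{"dx": 0, "dy": 0, "dz": 0, "rx": 0, "ry": 0.97, "rz": 0, "gripper": 1}, {"dx": 0, "dy": 0, "dz": 0, "rx": 0, "ry": 0.97, "rz": 0, "gripper": 1}, {"dx": 0, "dy": 0, "dz": 0, "rx": 0, "ry": 0.97, "rz": 0, "gripper": 1}, {"dx": 0, "dy": 0, "dz": 0, "rx": 0, "ry": 0.97, "rz": 0, "gripper": 1}, {"dx": 0, "dy": 0, "dz": 0, "rx": 0, "ry": 0.97, "rz": 0, "gripper": 1}, {"dx": 0, "dy": 0, "dz": 0, "rx": 0, "ry": 0.97, "rz": 0, "gripper": 1}, {"dx": 0, "dy": 0, "dz": 0, "rx": 0, "ry": 0.97, "rz": 0, "gripper": 1}, {"dx": 0, "dy": 0, "dz": 0, "rx": 0, "ry": 0.97, "rz": 0, "gripper": 1}, {"dx": 0, "dy": 0, "dz": 0, "rx": 0, "ry": 0.97, "rz": 0, "gripper": 1}]}}

```text
time_s: 7.75
eef_pos: [0.5275, 0.2616, 0.2651]
tool_rot: [0.381, 0.774, 0.231, -0.45]
wrist_force: [0.3, 0.3, 0.2]
width: 1.001
finger_force: 0.0
```

```bash
python3 -c "
from h import *
Rt=tool(127,60); g=np.array([.4632,.35,.107])
go(g+Rt@[0,0,.002-.13],Rt); go(g+Rt@[0,0,.002],Rt)"
```

```text
t 7.75 p [0.5275 0.2616 0.2651] q [ 0.039  0.598  1.437  0.831  1.797 -0.729] x [-0.305  0.381  0.873] y [0.797 0.604 0.014] F [0.3 0.3 0.2] w 1.001 ff 0.0
turn [ 0.04 -0.12  0.12] shift now [-3.32  0.02  1.78] shift after turn [-3.29  0.07  1.83]
t 7.75 p [0.5275 0.2616 0.2651] q [ 0.039  0.598  1.437  0.831  1.797 -0.729] x [-0.305  0.381  0.873] y [0.797 0.604 0.014] F [0.3 0.3 0.2] w 1.001 ff 0.0
turn [ 0.04 -0.12  0.12] shift now [-3.39 -0.01  6.98] shift after turn [-3.29  0.07  7.03]
```

Call:
{"method": "play_rows", "body": {"steps": [{"dx": 0, "dy": 0, "dz": 0, "rx": 0.04, "ry": -0.12, "rz": 0.12, "gripper": 1}, {"dx": -0.82, "dy": 0.02, "dz": 0, "rx": 0, "ry": 0, "rz": 0, "gripper": 1}, {"dx": -0.82, "dy": 0.02, "dz": 0, "rx": 0, "ry": 0, "rz": 0, "gripper": 1}, {"dx": -0.82, "dy": 0.02, "dz": 0, "rx": 0, "ry": 0, "rz": 0, "gripper": 1}, {"dx": -0.83, "dy": 0.01, "dz": 0, "rx": 0, "ry": 0, "rz": 0, "gripper": 1}, {"dx": 0, "dy": 0, "dz": 0.9, "rx": 0, "ry": 0, "rz": 0, "gripper": 1}, {"dx": 0, "dy": 0, "dz": 0.9, "rx": 0, "ry": 0, "rz": 0, "gripper": 1}, {"dx": 0, "dy": 0, "dz": 0, "rx": 0, "ry": 0, "rz": 0, "gripper": 1}]}}

```text
time_s: 8.42
eef_pos: [0.5275, 0.2642, 0.1703]
tool_rot: [0.386, 0.776, 0.22, -0.447]
wrist_force: [-0.7, 0.4, 0.2]
width: 1.002
finger_force: 0.0
```

Run:
```python
from h import *
Rt=tool(127,60); g=np.array([.4632,.35,.107])
go(g+Rt@[0,0,.002],Rt)
c=cam("wrist"); im=c["pixels"]; cv2.imwrite("pics/w2.png",im[:,:,::-1])
for z in(.19,.17,.14,.1):
    X=np.array([.4632,.35,z]); u,v=proj(c,X)[0]; row=im[int(round(v))].astype(int)
    hsv=cv2.cvtColor(im,cv2.COLOR_RGB2HSV)[int(round(v))]; m=hsv[:,1]<50; k=np.where(m)[0]; k=k[abs(k-u)<60]
    print(z,round(u,1),round(v,1),k.min() if len(k) else None,k.max() if len(k) else None,len(k),round(np.linalg.norm(c["R"]@X+c["t"])/c["f"]*1000,3),"mm/px")
```

```text
t 8.42 p [0.5275 0.2642 0.1703] q [ 0.049  0.686  1.519  0.796  1.668 -0.838] x [-0.303  0.402  0.864] y [ 0.796  0.606 -0.003] F [-0.7  0.4  0.2] w 1.002 ff 0.0
turn [-0.05  0.03 -0.  ] shift now [-0.03  0.04  5.06] shift after turn [-0.05  0.01  5.06]
0.19 317.5 145.0 259 377 95 0.65 mm/px
0.17 317.6 170.9 258 375 90 0.681 mm/px
0.14 317.6 204.5 258 377 107 0.733 mm/px
0.1 317.7 241.6 258 326 69 0.81 mm/px
```

View pics/w2.png

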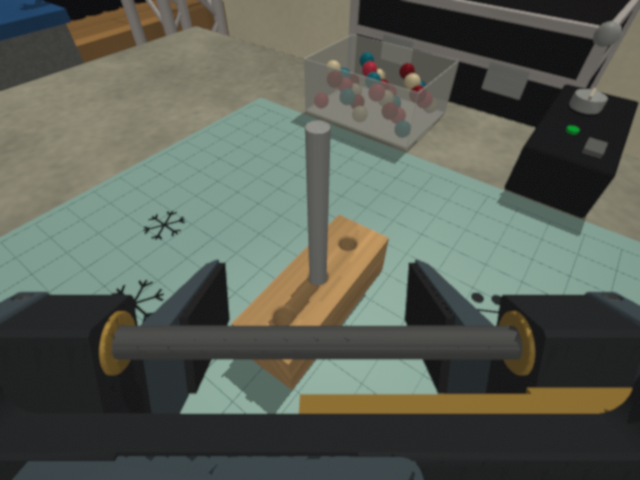

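The wrist view shows the rod at column 317, as predicted, and centred between the fingers. Next I advance and close.

Call:
{"method": "play_rows", "body": {"steps": [{"dx": 0, "dy": 0, "dz": 0.84, "rx": 0, "ry": 0, "rz": 0, "gripper": 1}, {"dx": 0, "dy": 0, "dz": 0.84, "rx": 0, "ry": 0, "rz": 0, "gripper": 1}, {"dx": 0, "dy": 0, "dz": 0.84, "rx": 0, "ry": 0, "rz": 0, "gripper": 1}, {"dx": 0, "dy": 0, "dz": 0.84, "rx": 0, "ry": 0, "rz": 0, "gripper": 1}, {"dx": 0, "dy": 0, "dz": 0.84, "rx": 0, "ry": 0, "rz": 0, "gripper": 1}, {"dx": 0, "dy": 0, "dz": 0.84, "rx": 0, "ry": 0, "rz": 0, "gripper": 1}, {"dx": 0, "dy": 0, "dz": 0, "rx": 0, "ry": 0, "rz": 0, "gripper": 1}]}}

```text
time_s: 9.05
eef_pos: [0.4628, 0.3514, 0.1084]
tool_rot: [0.384, 0.777, 0.222, -0.447]
wrist_force: [0.4, -0.6, 0.4]
width: 1.0
finger_force: 0.0
```

Call:
{"method": "play_rows", "body": {"steps": [{"dx": 0, "dy": 0, "dz": 0, "rx": 0, "ry": 0, "rz": 0, "gripper": -1}, {"dx": 0, "dy": 0, "dz": 0, "rx": 0, "ry": 0, "rz": 0, "gripper": -1}, {"dx": 0, "dy": 0, "dz": 0, "rx": 0, "ry": 0, "rz": 0, "gripper": -1}, {"dx": 0, "dy": 0, "dz": 0, "rx": 0, "ry": 0, "rz": 0, "gripper": -1}, {"dx": 0, "dy": 0, "dz": 0, "rx": 0, "ry": 0, "rz": 0, "gripper": -1}, {"dx": 0, "dy": 0, "dz": 0, "rx": 0, "ry": 0, "rz": 0, "gripper": -1}, {"dx": 0, "dy": 0, "dz": 0, "rx": 0, "ry": 0, "rz": 0, "gripper": -1}, {"dx": 0, "dy": 0, "dz": 0, "rx": 0, "ry": 0, "rz": 0, "gripper": -1}, {"dx": 0, "dy": 0, "dz": 0, "rx": 0, "ry": 0, "rz": 0, "gripper": -1}, {"dx": 0, "dy": 0, "dz": 0, "rx": 0, "ry": 0, "rz": 0, "gripper": -1}], "newtons": 30}}

```text
time_s: 9.88
eef_pos: [0.4651, 0.3505, 0.1086]
tool_rot: [0.385, 0.776, 0.225, -0.447]
wrist_force: [0.4, -0.5, 0.2]
width: 0.297
finger_force: 0.0
```

```bash
python3 -c "
from h import *
Rt=tool(127,60); g=np.array([.4632,.35,.157])
go(g+Rt@[0,0,.002],Rt)"
```

```text
t 9.88 p [0.4651 0.3505 0.1086] q [ 0.185  0.7    1.701  0.897  1.46  -0.923] x [-0.305  0.396  0.866] y [0.798 0.603 0.005] F [ 0.4 -0.5  0.2] w 0.297 ff 0.0
turn [ 0.01 -0.    0.04] shift now [ 1.69 -0.06 -0.86] shift after turn [ 1.69 -0.07 -0.86]
```

Call:
{"method": "play_rows", "body": {"steps": [{"dx": 0, "dy": 0, "dz": 0, "rx": 0, "ry": 0, "rz": 0, "gripper": -1}, {"dx": 0, "dy": 0, "dz": 0, "rx": 0, "ry": 0, "rz": 0, "gripper": -1}, {"dx": 0, "dy": 0, "dz": 0, "rx": 0, "ry": 0, "rz": 0, "gripper": -1}, {"dx": 0, "dy": 0, "dz": 0, "rx": 0, "ry": 0, "rz": 0, "gripper": -1}]}}

```text
time_s: 10.22
eef_pos: [0.4644, 0.3502, 0.1086]
tool_rot: [0.385, 0.776, 0.224, -0.447]
wrist_force: [-1.7, -1.7, 0.2]
width: 0.168
finger_force: 29.9
```

```bash
python3 -c "
from h import *
Rt=tool(127,60); g=np.array([.4632,.35,.157])
go(g+Rt@[0,0,.002],Rt)"
```

```text
t 10.22 p [0.4644 0.3502 0.1086] q [ 0.185  0.7    1.702  0.896  1.461 -0.923] x [-0.304  0.396  0.866] y [0.797 0.603 0.004] F [-1.7 -1.7  0.2] w 0.168 ff 29.9
turn [ 0.   -0.01  0.04] shift now [ 1.69 -0.04 -0.87] shift after turn [ 1.69 -0.04 -0.87]
```

Call:
{"method": "play_rows", "body": {"steps": [{"dx": 0.346, "dy": 0, "dz": -0.2, "rx": 0, "ry": 0, "rz": 0, "gripper": -1}, {"dx": 0.346, "dy": 0, "dz": -0.2, "rx": 0, "ry": 0, "rz": 0, "gripper": -1}, {"dx": 0.346, "dy": 0, "dz": -0.2, "rx": 0, "ry": 0, "rz": 0, "gripper": -1}, {"dx": 0.346, "dy": 0, "dz": -0.2, "rx": 0, "ry": 0, "rz": 0, "gripper": -1}, {"dx": 0.346, "dy": 0, "dz": -0.2, "rx": 0, "ry": 0, "rz": 0, "gripper": -1}, {"dx": 0.69, "dy": 0, "dz": -0.4, "rx": 0, "ry": 0, "rz": 0, "gripper": -1}, {"dx": 0.69, "dy": 0, "dz": -0.4, "rx": 0, "ry": 0, "rz": 0, "gripper": -1}, {"dx": 0.69, "dy": 0, "dz": -0.4, "rx": 0, "ry": 0, "rz": 0, "gripper": -1}, {"dx": 0.69, "dy": 0, "dz": -0.4, "rx": 0, "ry": 0, "rz": 0, "gripper": -1}, {"dx": 0.69, "dy": 0, "dz": -0.4, "rx": 0, "ry": 0, "rz": 0, "gripper": -1}]}}

```text
time_s: 11.05
eef_pos: [0.465, 0.3502, 0.2609]
tool_rot: [0.385, 0.776, 0.226, -0.446]
wrist_force: [0.4, -0.3, -0.8]
width: 0.168
finger_force: 29.9
```

```bash
python3 -c "
from h import *
go([.5585,-.1186,.18],tool(127,-30))
go([.5585,-.1186,.18],tool(3.4,-30))"
```

```text
t 11.05 p [0.465  0.3502 0.2609] q [ 0.184  0.524  1.577  0.894  1.648 -0.691] x [-0.306  0.395  0.866] y [0.798 0.602 0.008] F [ 0.4 -0.3 -0.8] w 0.168 ff 29.9
turn [  0.07 -13.09   0.02] shift now [-11.35  -8.33 -13.33] shift after turn [-13.3   -8.3   11.41]
t 11.05 p [0.465  0.3502 0.2609] q [ 0.184  0.524  1.577  0.894  1.648 -0.691] x [-0.306  0.395  0.866] y [0.798 0.602 0.008] F [ 0.4 -0.3 -0.8] w 0.168 ff 29.9
turn [-4.93 -7.33 18.55] shift now [-11.35  -8.33 -13.33] shift after turn [ 3.89 18.94  1.49]
```

Call:
{"method": "play_rows", "body": {"steps": [{"dx": 0, "dy": 0, "dz": 0, "rx": 0, "ry": -0.97, "rz": 0, "gripper": -1}, {"dx": 0, "dy": 0, "dz": 0, "rx": 0, "ry": -0.97, "rz": 0, "gripper": -1}, {"dx": 0, "dy": 0, "dz": 0, "rx": 0, "ry": -0.97, "rz": 0, "gripper": -1}, {"dx": 0, "dy": 0, "dz": 0, "rx": 0, "ry": -0.97, "rz": 0, "gripper": -1}, {"dx": 0, "dy": 0, "dz": 0, "rx": 0, "ry": -0.97, "rz": 0, "gripper": -1}, {"dx": 0, "dy": 0, "dz": 0, "rx": 0, "ry": -0.97, "rz": 0, "gripper": -1}, {"dx": 0, "dy": 0, "dz": 0, "rx": 0, "ry": -0.97, "rz": 0, "gripper": -1}, {"dx": 0, "dy": 0, "dz": 0, "rx": 0, "ry": -0.97, "rz": 0, "gripper": -1}, {"dx": 0, "dy": 0, "dz": 0, "rx": 0, "ry": -0.97, "rz": 0, "gripper": -1}]}}

```text
time_s: 11.8
eef_pos: [0.4647, 0.3505, 0.2613]
tool_rot: [0.446, 0.895, 0.004, 0.004]
wrist_force: [0.1, 0.4, -1.1]
width: 0.172
finger_force: 29.9
```

Call:
{"method": "play_rows", "body": {"steps": [{"dx": 0, "dy": 0, "dz": 0, "rx": 0, "ry": 0, "rz": 1, "gripper": -1}, {"dx": 0, "dy": 0, "dz": 0, "rx": 0, "ry": 0, "rz": 1, "gripper": -1}, {"dx": 0, "dy": 0, "dz": 0, "rx": 0, "ry": 0, "rz": 1, "gripper": -1}, {"dx": 0, "dy": 0, "dz": 0, "rx": 0, "ry": 0, "rz": 1, "gripper": -1}, {"dx": 0, "dy": 0, "dz": 0, "rx": 0, "ry": 0, "rz": 1, "gripper": -1}, {"dx": 0, "dy": 0, "dz": 0, "rx": 0, "ry": 0, "rz": 1, "gripper": -1}, {"dx": 0, "dy": 0, "dz": 0, "rx": 0, "ry": 0, "rz": 1, "gripper": -1}, {"dx": 0, "dy": 0, "dz": 0, "rx": 0, "ry": 0, "rz": 1, "gripper": -1}, {"dx": 0, "dy": 0, "dz": 0, "rx": 0, "ry": 0, "rz": 1, "gripper": -1}]}}

```text
time_s: 12.55
eef_pos: [0.4642, 0.3504, 0.2598]
tool_rot: [0.844, 0.536, 0.003, -0.001]
wrist_force: [-0.4, -0.5, -1.1]
width: 0.167
finger_force: 29.9
```

Call:
{"method": "play_rows", "body": {"steps": [{"dx": 0, "dy": 0, "dz": 0, "rx": 0, "ry": 0, "rz": 1, "gripper": -1}, {"dx": 0, "dy": 0, "dz": 0, "rx": 0, "ry": 0, "rz": 1, "gripper": -1}, {"dx": 0, "dy": 0, "dz": 0, "rx": 0, "ry": 0, "rz": 1, "gripper": -1}, {"dx": 0, "dy": 0, "dz": 0, "rx": 0, "ry": 0, "rz": 1, "gripper": -1}, {"dx": 0, "dy": 0, "dz": 0, "rx": 0, "ry": 0, "rz": 1, "gripper": -1}, {"dx": 0, "dy": 0, "dz": 0, "rx": 0, "ry": 0, "rz": 1, "gripper": -1}, {"dx": 0, "dy": 0, "dz": 0, "rx": 0, "ry": 0, "rz": 1, "gripper": -1}, {"dx": 0, "dy": 0, "dz": 0, "rx": 0, "ry": 0, "rz": 1, "gripper": -1}, {"dx": 0, "dy": 0, "dz": 0, "rx": 0, "ry": 0, "rz": 1, "gripper": -1}]}}

```text
time_s: 13.3
eef_pos: [0.4642, 0.3504, 0.2598]
tool_rot: [1.0, 0.025, 0.002, -0.003]
wrist_force: [-0.8, -0.6, -0.6]
width: 0.164
finger_force: 29.9
```

```bash
python3 -c "
from h import *
go([.5585,-.1186,.18],tool(3.4,0))
go([.5585,-.1186,.18],tool(3.4,-30))"
```

```text
t 13.3 p [0.4642 0.3504 0.2598] q [6.250e-01 3.100e-01 1.505e+00 2.000e-03 1.319e+00 2.145e+00] x [0.999 0.05  0.005] y [ 0.051 -0.999 -0.006] F [-0.8 -0.6 -0.6] w 0.164 ff 29.9
turn [-0.05 -0.04 -0.07] shift now [ 2.81 18.94  3.09] shift after turn [ 2.65 18.95  3.19]
t 13.3 p [0.4642 0.3504 0.2598] q [6.250e-01 3.100e-01 1.505e+00 2.000e-03 1.319e+00 2.145e+00] x [0.999 0.05  0.005] y [ 0.051 -0.999 -0.006] F [-0.8 -0.6 -0.6] w 0.164 ff 29.9
turn [-0.07 -4.4  -0.06] shift now [ 2.81 18.94  3.09] shift after turn [ 3.89 18.95  1.44]
```

Call:
{"method": "play_rows", "body": {"steps": [{"dx": 0.148, "dy": 0.997, "dz": 0, "rx": 0, "ry": 0, "rz": 0, "gripper": -1}, {"dx": 0.148, "dy": 0.997, "dz": 0, "rx": 0, "ry": 0, "rz": 0, "gripper": -1}, {"dx": 0.148, "dy": 0.997, "dz": 0, "rx": 0, "ry": 0, "rz": 0, "gripper": -1}, {"dx": 0.148, "dy": 0.997, "dz": 0, "rx": 0, "ry": 0, "rz": 0, "gripper": -1}, {"dx": 0.148, "dy": 0.997, "dz": 0, "rx": 0, "ry": 0, "rz": 0, "gripper": -1}, {"dx": 0.148, "dy": 0.997, "dz": 0, "rx": 0, "ry": 0, "rz": 0, "gripper": -1}, {"dx": 0.148, "dy": 0.997, "dz": 0, "rx": 0, "ry": 0, "rz": 0, "gripper": -1}, {"dx": 0.148, "dy": 0.997, "dz": 0, "rx": 0, "ry": 0, "rz": 0, "gripper": -1}, {"dx": 0.148, "dy": 0.997, "dz": 0, "rx": 0, "ry": 0, "rz": 0, "gripper": -1}, {"dx": 0.148, "dy": 0.997, "dz": 0, "rx": 0, "ry": 0, "rz": 0, "gripper": -1}, {"dx": 0.148, "dy": 0.997, "dz": 0, "rx": 0, "ry": 0, "rz": 0, "gripper": -1}, {"dx": 0.148, "dy": 0.997, "dz": 0, "rx": 0, "ry": 0, "rz": 0, "gripper": -1}]}}

```text
time_s: 14.3
eef_pos: [0.5261, 0.0533, 0.2591]
tool_rot: [1.0, 0.028, 0.003, -0.003]
wrist_force: [0.2, -0.1, 0.1]
width: 0.17
finger_force: 29.9
```

Call:
{"method": "play_rows", "body": {"steps": [{"dx": 0.148, "dy": 0.997, "dz": 0, "rx": 0, "ry": 0, "rz": 0, "gripper": -1}, {"dx": 0.148, "dy": 0.997, "dz": 0, "rx": 0, "ry": 0, "rz": 0, "gripper": -1}, {"dx": 0.148, "dy": 0.997, "dz": 0, "rx": 0, "ry": 0, "rz": 0, "gripper": -1}, {"dx": 0.148, "dy": 0.997, "dz": 0, "rx": 0, "ry": 0, "rz": 0, "gripper": -1}, {"dx": 0.148, "dy": 0.997, "dz": 0, "rx": 0, "ry": 0, "rz": 0, "gripper": -1}, {"dx": 0.148, "dy": 0.997, "dz": 0, "rx": 0, "ry": 0, "rz": 0, "gripper": -1}, {"dx": 0.148, "dy": 0.997, "dz": 0, "rx": 0, "ry": 0, "rz": 0, "gripper": -1}, {"dx": 0, "dy": 0, "dz": 0, "rx": -0.07, "ry": -0.9, "rz": -0.06, "gripper": -1}, {"dx": 0, "dy": 0, "dz": 0, "rx": 0, "ry": -0.9, "rz": 0, "gripper": -1}, {"dx": 0, "dy": 0, "dz": 0, "rx": 0, "ry": -0.9, "rz": 0, "gripper": -1}, {"dx": 0, "dy": 0, "dz": 0, "rx": 0, "ry": -0.9, "rz": 0, "gripper": -1}, {"dx": 0, "dy": 0, "dz": 0, "rx": 0, "ry": -0.8, "rz": 0, "gripper": -1}]}}

```text
time_s: 15.3
eef_pos: [0.5628, -0.1182, 0.2587]
tool_rot: [0.965, 0.03, -0.259, 0.01]
wrist_force: [0.1, -0.0, -1.7]
width: 0.17
finger_force: 29.9
```

Call:
{"method": "play_rows", "body": {"steps": [{"dx": 0, "dy": 0, "dz": 0, "rx": 0, "ry": 0, "rz": 0, "gripper": -1}, {"dx": 0, "dy": 0, "dz": 0, "rx": 0, "ry": 0, "rz": 0, "gripper": -1}]}}

```text
time_s: 15.47
eef_pos: [0.5628, -0.1183, 0.2564]
tool_rot: [0.966, 0.031, -0.258, 0.01]
wrist_force: [0.3, -0.6, -0.8]
width: 0.173
finger_force: 29.9
```

Run:
```python
from h import *
Rt=tool(3.4,-30); go(np.array([.5585,-.1186,.090])+Rt@[0,0,.002],Rt)
c=cam("top"); im=c["pixels"][:,:,::-1]
d=cam("scene"); im2=d["pixels"][:,:,::-1]
a=cv2.resize(im[190:340,320:450],None,fx=3,fy=3,interpolation=cv2.INTER_CUBIC); b=cv2.resize(im2[170:320,180:310],None,fx=3,fy=3,interpolation=cv2.INTER_CUBIC)
cv2.imwrite("pics/v1.png",np.hstack([a,b]))
```

```text
t 15.47 p [ 0.5628 -0.1183  0.2564] q [-0.163  0.58   1.179 -0.122  1.891  1.335] x [ 0.865  0.054 -0.499] y [ 0.065 -0.998  0.004] F [ 0.3 -0.6 -0.8] w 0.173 ff 29.9
turn [ 0.05 -0.01  0.03] shift now [ 3.17 -0.03  5.93] shift after turn [ 3.18 -0.    5.93]
```

View pics/v1.png

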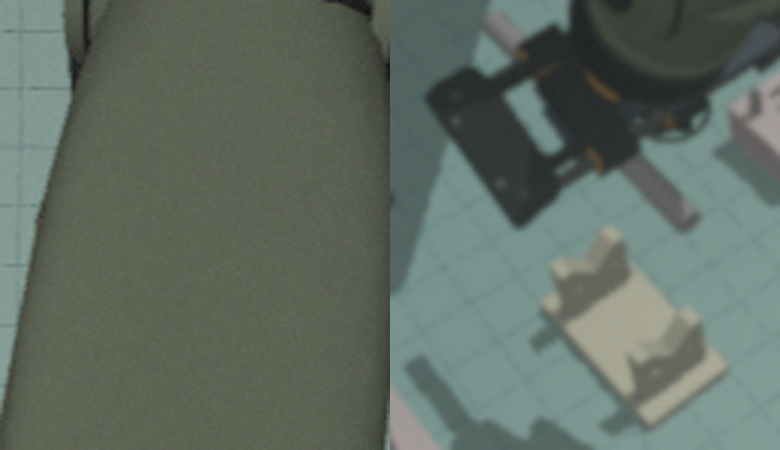

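Call:
{"method": "play_rows", "body": {"steps": [{"dx": 0.454, "dy": 0, "dz": 0.847, "rx": 0.05, "ry": 0, "rz": 0.03, "gripper": -1}, {"dx": 0.454, "dy": 0, "dz": 0.847, "rx": 0, "ry": 0, "rz": 0, "gripper": -1}, {"dx": 0.454, "dy": 0, "dz": 0.847, "rx": 0, "ry": 0, "rz": 0, "gripper": -1}, {"dx": 0.454, "dy": 0, "dz": 0.847, "rx": 0, "ry": 0, "rz": 0, "gripper": -1}, {"dx": 0.454, "dy": 0, "dz": 0.847, "rx": 0, "ry": 0, "rz": 0, "gripper": -1}, {"dx": 0.454, "dy": 0, "dz": 0.847, "rx": 0, "ry": 0, "rz": 0, "gripper": -1}, {"dx": 0.454, "dy": 0, "dz": 0.847, "rx": 0, "ry": 0, "rz": 0, "gripper": -1}, {"dx": 0, "dy": 0, "dz": 0, "rx": 0, "ry": 0, "rz": 0, "gripper": -1}]}}

```text
time_s: 16.23
eef_pos: [0.5541, -0.1192, 0.0872]
tool_rot: [0.965, 0.028, -0.261, 0.007]
wrist_force: [0.0, 0.0, -1.4]
width: 0.168
finger_force: 29.9
```

Run:
```python
from h import *
Rt=tool(3.4,-30); go(np.array([.5585,-.1186,.061])+Rt@[0,0,.002],Rt)
d=cam("scene"); im2=d["pixels"][:,:,::-1]
vb=tool(3.4,0); vb=Ro.from_euler("z",3.4,degrees=True).as_matrix(); o=np.array([.5585,-.1186,0])
P=[o+vb@[x,y,z] for x in(51,36,-36,-51) for y,z in((-26,66),(-17,66),(17,66),(26,66)) for x,y,z in [np.array([x,y,z])/1000]]
im3=cv2.resize(im2[170:320,170:320],None,fx=4,fy=4,interpolation=cv2.INTER_CUBIC)
for u,v in proj(d,np.array(P)): cv2.circle(im3,(int((u-170)*4+2),int((v-170)*4+2)),2,(0,0,255),-1)
cv2.imwrite("pics/v2.png",im3)
```

```text
t 16.23 p [ 0.5541 -0.1192  0.0872] q [-0.169  0.69   1.416 -0.113  1.552  1.376] x [ 0.863  0.05  -0.503] y [ 0.058 -0.998 -0.   ] F [ 0.   0.  -1.4] w 0.168 ff 29.9
turn [-0.01  0.03 -0.01] shift now [ 0.68 -0.01  0.9 ] shift after turn [ 0.68 -0.01  0.9 ]
```

View pics/v2.png

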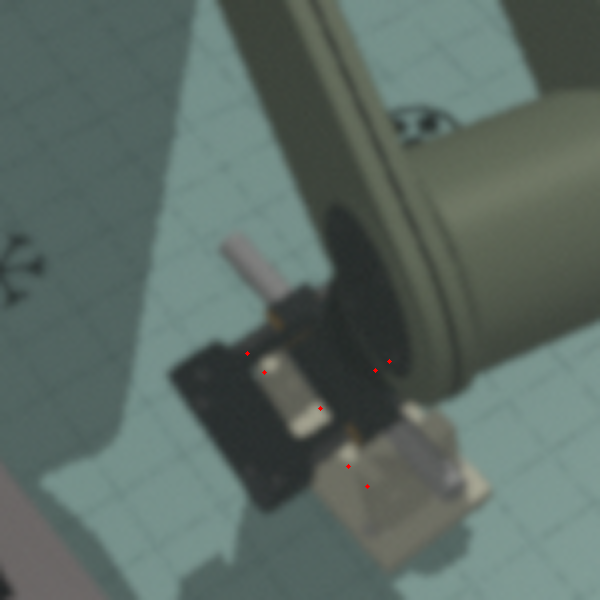

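Call:
{"method": "play_rows", "body": {"steps": [{"dx": 0.12, "dy": 0, "dz": 0.15, "rx": 0, "ry": 0.01, "rz": 0, "gripper": -1}, {"dx": 0.12, "dy": 0, "dz": 0.15, "rx": 0, "ry": 0, "rz": 0, "gripper": -1}, {"dx": 0.12, "dy": 0, "dz": 0.15, "rx": 0, "ry": 0, "rz": 0, "gripper": -1}, {"dx": 0.12, "dy": 0, "dz": 0.15, "rx": 0, "ry": 0, "rz": 0, "gripper": -1}, {"dx": 0.1, "dy": 0, "dz": 0.15, "rx": 0, "ry": 0, "rz": 0, "gripper": -1}, {"dx": 0, "dy": 0, "dz": 0, "rx": 0, "ry": 0, "rz": 0, "gripper": -1}]}}

```text
time_s: 16.78
eef_pos: [0.5598, -0.1193, 0.0649]
tool_rot: [0.966, 0.028, -0.259, 0.008]
wrist_force: [0.5, 0.3, -1.3]
width: 0.168
finger_force: 29.9
```

Run:
```python
from h import *
Rt=tool(3.4,-30); go(np.array([.5585,-.1186,.060])+Rt@[0,0,.002],Rt)
d=cam("scene"); im2=d["pixels"][:,:,::-1]
cv2.imwrite("pics/v3.png",cv2.resize(im2[170:320,170:320],None,fx=4,fy=4,interpolation=cv2.INTER_CUBIC))
```

```text
t 16.78 p [ 0.5598 -0.1193  0.0649] q [-0.167  0.717  1.421 -0.114  1.516  1.381] x [ 0.865  0.05  -0.5  ] y [ 0.059 -0.998  0.001] F [ 0.5  0.3 -1.3] w 0.168 ff 29.9
turn [ 0.01 -0.   -0.01] shift now [ 0.06 -0.03  0.27] shift after turn [ 0.06 -0.03  0.27]
```

Call:
{"method": "play_rows", "body": {"steps": [{"dx": 0.04, "dy": 0, "dz": 0.07, "rx": 0, "ry": 0, "rz": 0, "gripper": -1}, {"dx": 0.04, "dy": 0, "dz": 0.07, "rx": 0, "ry": 0, "rz": 0, "gripper": -1}, {"dx": 0, "dy": 0, "dz": 0, "rx": 0, "ry": 0, "rz": 0, "gripper": -1}]}}

```text
time_s: 17.08
eef_pos: [0.5601, -0.119, 0.0629]
tool_rot: [0.966, 0.028, -0.258, 0.008]
wrist_force: [0.1, 2.3, 4.4]
width: 0.169
finger_force: 29.9
```

Call:
{"method": "play_rows", "body": {"steps": [{"dx": 0.03, "dy": 0, "dz": 0.052, "rx": 0, "ry": 0, "rz": 0, "gripper": -1}, {"dx": 0, "dy": 0, "dz": 0, "rx": 0, "ry": 0, "rz": 0, "gripper": -1}]}}

```text
time_s: 17.25
eef_pos: [0.5601, -0.1189, 0.0626]
tool_rot: [0.966, 0.028, -0.258, 0.008]
wrist_force: [-0.9, 1.8, 10.4]
width: 0.164
finger_force: 29.9
```

Call:
{"method": "play_rows", "body": {"steps": [{"dx": 0.02, "dy": 0, "dz": 0.035, "rx": 0, "ry": 0, "rz": 0, "gripper": -1}, {"dx": 0, "dy": 0, "dz": 0, "rx": 0, "ry": 0, "rz": 0, "gripper": -1}]}}

```text
time_s: 17.42
eef_pos: [0.5601, -0.1189, 0.0625]
tool_rot: [0.966, 0.028, -0.258, 0.008]
wrist_force: [-0.8, 2.8, 13.6]
width: 0.165
finger_force: 29.9
```

Run:
```python
from h import *
st(); print(sensors.observe()["wrist_torque"])
d=cam("scene"); im2=d["pixels"][:,:,::-1]
cv2.imwrite("pics/v3.png",cv2.resize(im2[170:320,170:320],None,fx=4,fy=4,interpolation=cv2.INTER_CUBIC))
```

```text
t 17.42 p [ 0.5601 -0.1189  0.0625] q [-0.167  0.719  1.423 -0.113  1.51   1.382] x [ 0.865  0.05  -0.499] y [ 0.058 -0.998  0.001] F [-0.8  2.8 13.6] w 0.165 ff 29.9
[ 0.30114199  0.70431629 -0.24949811]
```

View pics/v3.png

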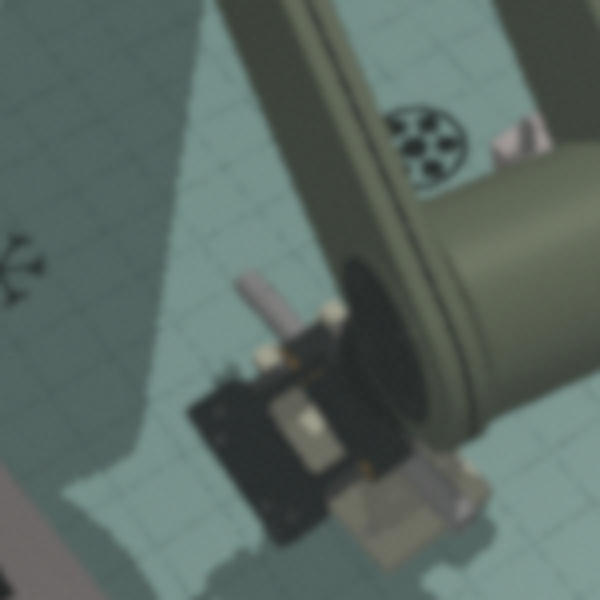

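The rod is in the near notch but slightly high at the far end: 13.6 N, with a moment about y. I'll level it before letting go.

Call:
{"method": "play_rows", "body": {"steps": [{"dx": 0, "dy": 0, "dz": 0, "rx": 0, "ry": -0.25, "rz": 0, "gripper": -1}, {"dx": 0, "dy": 0, "dz": 0, "rx": 0, "ry": 0, "rz": 0, "gripper": -1}]}}

```text
time_s: 17.63
eef_pos: [0.5601, -0.1184, 0.0617]
tool_rot: [0.962, 0.028, -0.273, 0.008]
wrist_force: [-0.4, 4.4, 11.1]
width: 0.169
finger_force: 30.0
```

```bash
python3 -c "
from h import *
st(); print(sensors.observe()['wrist_torque'])"
```

```text
t 17.63 p [ 0.5601 -0.1184  0.0617] q [-0.164  0.737  1.403 -0.116  1.545  1.384] x [ 0.849  0.05  -0.526] y [ 0.058 -0.998  0.   ] F [-0.4  4.4 11.1] w 0.169 ff 30.0
[ 0.45941623  0.55515642 -0.2020621 ]
```

Call:
{"method": "play_rows", "body": {"steps": [{"dx": 0.02, "dy": 0, "dz": 0.035, "rx": 0, "ry": -0.25, "rz": 0, "gripper": -1}, {"dx": 0, "dy": 0, "dz": 0, "rx": 0, "ry": 0, "rz": 0, "gripper": -1}]}}

```text
time_s: 17.8
eef_pos: [0.5599, -0.1179, 0.0607]
tool_rot: [0.957, 0.028, -0.288, 0.008]
wrist_force: [-1.1, 4.4, 12.1]
width: 0.164
finger_force: 30.0
```

```bash
python3 -c "
from h import *
st(); print(sensors.observe()['wrist_torque'])"
```

```text
t 17.8 p [ 0.5599 -0.1179  0.0607] q [-0.161  0.754  1.384 -0.12   1.577  1.386] x [ 0.833  0.049 -0.552] y [ 0.058 -0.998 -0.001] F [-1.1  4.4 12.1] w 0.164 ff 30.0
[ 0.64431422  0.6426555  -0.27709207]
```

Call:
{"method": "play_rows", "body": {"steps": [{"dx": 0, "dy": -0.05, "dz": 0, "rx": 0, "ry": -0.25, "rz": 0, "gripper": -1}, {"dx": 0, "dy": 0, "dz": 0, "rx": 0, "ry": 0, "rz": 0, "gripper": -1}]}}

```text
time_s: 17.97
eef_pos: [0.5599, -0.1174, 0.0603]
tool_rot: [0.953, 0.028, -0.302, 0.009]
wrist_force: [-0.9, 2.7, 10.2]
width: 0.164
finger_force: 30.0
```

```bash
python3 -c "
from h import *
st(); print(sensors.observe()['wrist_torque'])"
```

```text
t 17.97 p [ 0.5599 -0.1174  0.0603] q [-0.157  0.77   1.366 -0.125  1.609  1.389] x [ 0.816  0.048 -0.576] y [ 0.059 -0.998  0.001] F [-0.9  2.7 10.2] w 0.164 ff 30.0
[ 0.38135369  0.38789101 -0.07996105]
```

Call:
{"method": "play_rows", "body": {"steps": [{"dx": 0.01, "dy": -0.02, "dz": 0.017, "rx": 0, "ry": -0.2, "rz": 0, "gripper": -1}, {"dx": 0, "dy": 0, "dz": 0, "rx": 0, "ry": 0, "rz": 0, "gripper": -1}]}}

```text
time_s: 18.13
eef_pos: [0.56, -0.1174, 0.0601]
tool_rot: [0.949, 0.028, -0.313, 0.01]
wrist_force: [-1.9, 1.4, 10.5]
width: 0.171
finger_force: 30.0
```

```bash
python3 -c "
from h import *
st(); print(sensors.observe()['wrist_torque'])"
```

```text
t 18.13 p [ 0.56   -0.1174  0.0601] q [-0.155  0.783  1.351 -0.129  1.634  1.39 ] x [ 0.802  0.046 -0.595] y [ 0.059 -0.998  0.002] F [-1.9  1.4 10.5] w 0.171 ff 30.0
[ 0.22266263  0.40979021 -0.03328408]
```

Call:
{"method": "play_rows", "body": {"steps": [{"dx": 0, "dy": 0, "dz": 0, "rx": 0, "ry": 0, "rz": 0, "gripper": 0.2}, {"dx": 0, "dy": 0, "dz": 0, "rx": 0, "ry": 0, "rz": 0, "gripper": 0.2}, {"dx": 0, "dy": 0, "dz": 0, "rx": 0, "ry": 0, "rz": 0, "gripper": 0.2}, {"dx": 0, "dy": 0, "dz": 0, "rx": 0, "ry": 0, "rz": 0, "gripper": 0.2}, {"dx": 0, "dy": 0, "dz": 0, "rx": 0, "ry": 0, "rz": 0, "gripper": 0.2}, {"dx": 0, "dy": 0, "dz": 0, "rx": 0, "ry": 0, "rz": 0, "gripper": 0.2}]}}

```text
time_s: 18.63
eef_pos: [0.5597, -0.1177, 0.0575]
tool_rot: [0.949, 0.028, -0.313, 0.01]
wrist_force: [0.4, -0.5, -1.0]
width: 0.576
finger_force: 0.0
```

Call:
{"method": "play_rows", "body": {"steps": [{"dx": 0, "dy": 0, "dz": -0.4, "rx": 0, "ry": 0, "rz": 0, "gripper": 0.2}, {"dx": 0, "dy": 0, "dz": -0.8, "rx": 0, "ry": 0, "rz": 0, "gripper": 0.2}, {"dx": 0, "dy": 0, "dz": -1, "rx": 0, "ry": 0, "rz": 0, "gripper": 0.2}, {"dx": 0, "dy": 0, "dz": -1, "rx": 0, "ry": 0, "rz": 0, "gripper": 0.2}, {"dx": 0, "dy": 0, "dz": -1, "rx": 0, "ry": 0, "rz": 0, "gripper": 0.2}, {"dx": 0, "dy": 0, "dz": 0, "rx": 0, "ry": 0.9, "rz": 0, "gripper": 0.2}, {"dx": 0, "dy": 0, "dz": 0, "rx": 0, "ry": 0.9, "rz": 0, "gripper": 0.2}, {"dx": 0, "dy": 0, "dz": 0, "rx": 0, "ry": 0.9, "rz": 0, "gripper": 0.2}, {"dx": 0, "dy": 0, "dz": 0, "rx": 0, "ry": 0.9, "rz": 0, "gripper": 0.2}, {"dx": 0, "dy": 0, "dz": 0, "rx": 0, "ry": 0.9, "rz": 0, "gripper": 0.2}, {"dx": 0, "dy": 0, "dz": 0, "rx": 0, "ry": 0.9, "rz": 0, "gripper": 0.2}, {"dx": 0, "dy": 0, "dz": 0, "rx": 0, "ry": 0, "rz": 0, "gripper": 0.2}]}}

```text
time_s: 19.63
eef_pos: [0.6177, -0.1138, 0.1433]
tool_rot: [1.0, 0.029, 0.005, 0.0]
wrist_force: [-0.9, 1.0, -0.7]
width: 0.6
finger_force: 0.0
```

Run:
```python
from h import *
go([.5585,-.1186,.12],tool(3.4,0)); c=cam("wrist"); cv2.imwrite("pics/w3.png",c["pixels"][:,:,::-1])
np.savez("w3.npz",R=c["R"],t=c["t"])
```

```text
t 19.63 p [ 0.6177 -0.1138  0.1433] q [-0.201  0.46   1.573  0.002  1.098  1.311] x [0.998 0.058 0.01 ] y [ 0.058 -0.998  0.001] F [-0.9  1.  -0.7] w 0.6 ff 0.0
turn [ 0.01 -0.09 -0.01] shift now [-2.38  0.05  0.91] shift after turn [-2.38  0.05  0.93]
```

View pics/w3.png

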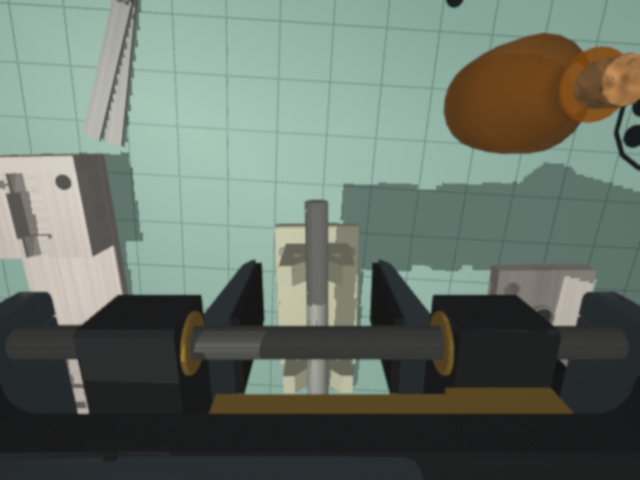

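The rod lies in both notches. Its far end is at (317,203), with the axis along column ~317 down to (318,390).

Run:
```python
from h import *
c=cam("wrist"); im=cv2.imread("pics/w3.png"); 
print(ray(c,[(317,203)],.052),ray(c,[(317,210)],.068))
# axis: rod edge midpoints at rows vs. table -- saturation profile
hsv=cv2.cvtColor(im,cv2.COLOR_BGR2HSV)
for v in(215,222,270,290,370,380,388):
    r=im[v,290:345].astype(int); print(v,(r[:,0]).tolist()[::1])
```

```text
[[ 0.65154252 -0.11183029  0.052     ]] [[ 0.64997999 -0.11187473  0.068     ]]
215 [176, 177, 177, 176, 177, 176, 176, 176, 177, 177, 177, 176, 176, 170, 148, 116, 93, 89, 92, 95, 95, 97, 99, 100, 101, 101, 101, 102, 101, 102, 100, 99, 98, 95, 94, 92, 93, 108, 141, 165, 174, 175, 175, 175, 176, 175, 176, 175, 175, 172, 158, 134, 115, 110, 110]
222 [165, 165, 165, 165, 165, 165, 165, 165, 164, 164, 165, 165, 164, 158, 139, 109, 91, 90, 92, 94, 95, 97, 99, 101, 101, 101, 101, 102, 102, 101, 100, 100, 98, 96, 94, 93, 90, 98, 118, 134, 141, 141, 142, 142, 142, 142, 143, 148, 156, 162, 162, 161, 151, 130, 111]
270 [158, 141, 123, 112, 114, 116, 118, 117, 118, 118, 118, 118, 118, 118, 115, 106, 94, 89, 90, 92, 94, 96, 98, 101, 101, 102, 102, 101, 102, 102, 101, 100, 98, 96, 95, 93, 89, 87, 92, 97, 100, 100, 100, 101, 100, 100, 100, 101, 100, 100, 101, 102, 105, 108, 110]
290 [167, 166, 167, 167, 167, 167, 167, 166, 166, 167, 166, 166, 166, 166, 164, 152, 124, 101, 93, 92, 94, 96, 98, 100, 100, 101, 101, 101, 102, 101, 100, 99, 97, 95, 94, 92, 91, 104, 133, 154, 162, 164, 163, 153, 132, 11
[... 152 characters left out ...]
, 153, 152, 152, 150, 147, 143, 139, 136, 132, 125, 117, 109, 101, 94, 88, 90, 97, 106, 116, 115, 104, 94, 89, 86, 86, 86, 86, 85, 86, 86, 86, 86]
380 [160, 160, 160, 155, 142, 128, 119, 116, 117, 117, 117, 117, 117, 117, 117, 116, 114, 113, 120, 128, 136, 142, 148, 150, 151, 150, 149, 146, 142, 138, 134, 130, 124, 117, 108, 101, 92, 88, 93, 113, 137, 150, 152, 152, 152, 153, 153, 152, 152, 152, 152, 153, 157, 159, 160]
388 [161, 160, 159, 157, 146, 130, 120, 117, 117, 120, 124, 131, 139, 145, 149, 150, 146, 138, 131, 131, 136, 141, 147, 149, 149, 148, 147, 145, 141, 138, 134, 130, 124, 116, 107, 99, 93, 97, 118, 138, 146, 145, 142, 143, 148, 151, 153, 152, 153, 153, 155, 158, 160, 160, 160]
```

Run:
```python
from h import *
c=cam("wrist"); a=ray(c,[(316.2,215),(317,290),(317.4,388)],.06); print(a,np.degrees(np.arctan2(*(a[0]-a[2])[[1,0]])))
e=np.array([.651,-.1119]); yaw=np.radians(3.5); m=e-.095*np.array([np.cos(yaw),np.sin(yaw)]); print(m)
go([m[0],m[1],.10],tool(3.5,0)); go([m[0],m[1],.058],tool(3.5,0))
```

```text
[[ 0.64704681 -0.11178422  0.06      ]
 [ 0.59267077 -0.1155248   0.06      ]
 [ 0.51076869 -0.12065956  0.06      ]] 3.726217410141935
[ 0.55617719 -0.11769961]
t 19.78 p [ 0.6232 -0.1141  0.143 ] q [-2.000e-01  4.680e-01  1.561e+00  1.000e-03  1.101e+00  1.312e+00] x [0.998 0.059 0.012] y [ 0.059 -0.998  0.002] F [-0.2  0.4  0.7] w 0.602 ff 0.0
turn [ 0.02 -0.1  -0.02] shift now [-2.71 -0.02  1.69] shift after turn [-2.69 -0.02  1.72]
t 19.78 p [ 0.6232 -0.1141  0.143 ] q [-2.000e-01  4.680e-01  1.561e+00  1.000e-03  1.101e+00  1.312e+00] x [0.998 0.059 0.012] y [ 0.059 -0.998  0.002] F [-0.2  0.4  0.7] w 0.602 ff 0.0
turn [ 0.02 -0.1  -0.02] shift now [-2.73 -0.02  3.37] shift after turn [-2.69 -0.02  3.4 ]
```

Run:
```python
from h import *
z=np.load("w3.npz"); c=cam("wrist"); print("campos",-z["R"].T@z["t"],-c["R"].T@c["t"]); im=c["pixels"]
col=im[180:225,316].astype(int)[:,0]; print(col.tolist())
d=dict(c); d["R"]=z["R"]; d["t"]=z["t"]; print("old",ray(d,[(317,203)],.052),ray(d,[(316.2,215),(317.4,388)],.06)); st()
```

```text
campos [ 0.69548875 -0.10829882  0.29819193] [ 0.70080698 -0.10837828  0.29802748]
[160, 161, 160, 160, 160, 161, 160, 161, 160, 158, 151, 147, 151, 157, 160, 161, 160, 161, 161, 160, 161, 160, 161, 161, 161, 159, 152, 130, 103, 88, 85, 90, 98, 104, 105, 105, 106, 105, 105, 106, 105, 106, 106, 105, 107]
old [[ 0.6493743  -0.11160686  0.052     ]] [[ 0.64271111 -0.11143883  0.06      ]
 [ 0.50639871 -0.12023813  0.06      ]]
t 19.83 p [ 0.6238 -0.114   0.1426] q [-1.990e-01  4.690e-01  1.560e+00  1.000e-03  1.101e+00  1.312e+00] x [0.998 0.059 0.012] y [ 0.059 -0.998  0.002] F [ 0.8  0.1 -0.3] w 0.597 ff 0.0
```

Call:
{"method": "play_rows", "body": {"steps": [{"dx": 0, "dy": 0, "dz": 0, "rx": 0.02, "ry": -0.1, "rz": -0.02, "gripper": 0.2}, {"dx": -0.94, "dy": -0.013, "dz": 0, "rx": 0, "ry": 0, "rz": 0, "gripper": 0.2}, {"dx": -0.94, "dy": -0.013, "dz": 0, "rx": 0, "ry": 0, "rz": 0, "gripper": 0.2}, {"dx": -0.93, "dy": -0.014, "dz": 0, "rx": 0, "ry": 0, "rz": 0, "gripper": 0.2}, {"dx": 0, "dy": 0, "dz": 0.845, "rx": 0, "ry": 0, "rz": 0, "gripper": 0.2}, {"dx": 0, "dy": 0, "dz": 0.845, "rx": 0, "ry": 0, "rz": 0, "gripper": 0.2}, {"dx": 0, "dy": 0, "dz": 0.845, "rx": 0, "ry": 0, "rz": 0, "gripper": 0.2}, {"dx": 0, "dy": 0, "dz": 0.845, "rx": 0, "ry": 0, "rz": 0, "gripper": 0.2}, {"dx": 0, "dy": 0, "dz": 0, "rx": 0, "ry": 0, "rz": 0, "gripper": 0.2}, {"dx": 0, "dy": 0, "dz": 0, "rx": 0, "ry": 0, "rz": 0, "gripper": 0.2}, {"dx": 0, "dy": 0, "dz": 0, "rx": 0, "ry": 0, "rz": 0, "gripper": 0.2}]}}

```text
time_s: 20.75
eef_pos: [0.5534, -0.1173, 0.0582]
tool_rot: [1.0, 0.031, 0.0, -0.0]
wrist_force: [0.2, 0.5, 0.3]
width: 0.602
finger_force: 0.0
```

Run:
```python
from h import *
go([.5535,-.1172,.058],tool(3.6,0)); c=cam("wrist"); im=c["pixels"]
# rod far end from this pose
u,v=proj(c,[.6485,-.1116,.06])[0]; print("pred end",u,v); V=int(v)
print(V-30,im[V-30:V+30,int(u),2].tolist())
```

```text
t 20.75 p [ 0.5534 -0.1173  0.0582] q [-2.300e-01  4.670e-01  1.817e+00  1.000e-03  8.570e-01  1.279e+00] x [0.998 0.062 0.001] y [ 0.062 -0.998 -0.   ] F [0.2 0.5 0.3] w 0.602 ff 0.0
turn [-0.   -0.   -0.01] shift now [ 0.   -0.    0.01] shift after turn [ 0.   -0.    0.01]
pred end 318.9179887484978 86.97652632606122
56 [164, 164, 164, 164, 164, 165, 165, 164, 164, 164, 164, 165, 165, 165, 164, 161, 152, 145, 150, 158, 162, 163, 163, 163, 163, 163, 164, 164, 163, 163, 163, 163, 164, 164, 163, 163, 163, 163, 164, 164, 164, 164, 164, 164, 163, 164, 164, 164, 163, 163, 164, 164, 163, 163, 164, 164, 164, 163, 164, 164]
```

Run:
```python
from h import *
p,R=st(); c=cam("wrist"); im=c["pixels"]; print(-c["R"].T@c["t"])
col=im[80:260,317,2].astype(int); g=np.diff(col); k=np.argsort(g)[:4]+80; print(k, col[::4].tolist())
for kk in k: print(ray(c,[(317,kk)],.052),ray(c,[(317,kk)],.068))
cv2.imwrite("pics/w4.png",im[:,:,::-1])
```

```text
t 20.8 p [ 0.5535 -0.1174  0.0587] q [-2.300e-01  4.660e-01  1.817e+00  1.000e-03  8.570e-01  1.279e+00] x [0.998 0.062 0.002] y [ 0.062 -0.998 -0.   ] F [0.2 1.  0.7] w 0.601 ff 0.0
[ 0.63260632 -0.11169724  0.21293172]
[235 234 207 206] [165, 166, 165, 166, 165, 165, 166, 165, 166, 165, 163, 151, 151, 151, 159, 165, 165, 165, 165, 166, 165, 165, 164, 165, 164, 163, 164, 164, 164, 163, 163, 164, 131, 146, 148, 148, 151, 162, 161, 113, 103, 103, 102, 102, 102]
[[ 0.58608717 -0.11480044  0.052     ]] [[ 0.59071215 -0.11449192  0.068     ]]
[[ 0.58656551 -0.11477077  0.052     ]] [[ 0.59114293 -0.11446519  0.068     ]]
[[ 0.59919649 -0.11398713  0.052     ]] [[ 0.60251813 -0.11375947  0.068     ]]
[[ 0.59965403 -0.11395875  0.052     ]] [[ 0.60293018 -0.11373391  0.068     ]]
```

View pics/w4.png

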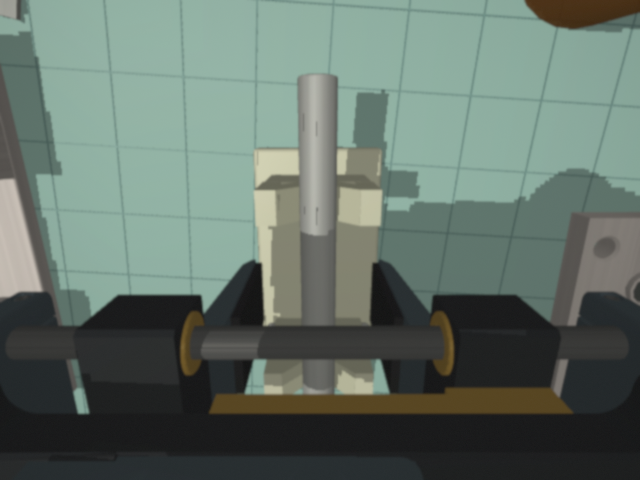

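That is the last picture I'll view, since I have reached the viewing limit. It shows the rod end at (317,75) and the V-block foot's far edge at row 149. From here I work from numbers only.

Run:
```python
from h import *
c=cam("wrist"); im=c["pixels"]
print([im[68:90,x].astype(int).sum(1).tolist() for x in(310,317,326)])
e=ray(c,[(317,74)],.068)[0]; print("end top",e,"mid",e[0]-.0948)
f=ray(c,[(255,149),(382,149)],.012); print("foot far edge",f, "pred x",.5585+.0649)
r=ray(c,[(318,130),(318.5,280)],.06); print(r)
```

```text
[[490, 491, 491, 488, 473, 449, 451, 482, 503, 509, 509, 512, 512, 512, 511, 510, 513, 511, 512, 513, 513, 513], [490, 490, 490, 481, 461, 444, 464, 492, 506, 510, 510, 512, 511, 512, 510, 511, 512, 512, 512, 511, 510, 513], [487, 487, 487, 482, 467, 430, 405, 408, 412, 413, 413, 413, 414, 413, 413, 412, 413, 414, 411, 415, 413, 411]]
end top [ 0.65205092 -0.1106844   0.068     ] mid 0.5572509246867757
foot far edge [[ 0.6204053  -0.07926932  0.012     ]
 [ 0.62461576 -0.14754842  0.012     ]] pred x 0.6234
[[ 0.63232291 -0.11232372  0.06      ]
 [ 0.56696059 -0.1166527   0.06      ]]
```

Call:
{"method": "play_rows", "body": {"steps": [{"dx": 0.1, "dy": 0, "dz": 0, "rx": 0, "ry": 0, "rz": 0, "gripper": -1}, {"dx": 0, "dy": 0, "dz": 0, "rx": 0, "ry": 0, "rz": 0, "gripper": -1}, {"dx": 0, "dy": 0, "dz": 0, "rx": 0, "ry": 0, "rz": 0, "gripper": -1}, {"dx": 0, "dy": 0, "dz": 0, "rx": 0, "ry": 0, "rz": 0, "gripper": -1}, {"dx": 0, "dy": 0, "dz": 0, "rx": 0, "ry": 0, "rz": 0, "gripper": -1}, {"dx": 0, "dy": 0, "dz": 0, "rx": 0, "ry": 0, "rz": 0, "gripper": -1}, {"dx": 0, "dy": 0, "dz": 0, "rx": 0, "ry": 0, "rz": 0, "gripper": -1}, {"dx": 0, "dy": 0, "dz": 0, "rx": 0, "ry": 0, "rz": 0, "gripper": -1}, {"dx": 0, "dy": 0, "dz": 0, "rx": 0, "ry": 0, "rz": 0, "gripper": -1}], "newtons": 30}}

```text
time_s: 21.65
eef_pos: [0.5544, -0.1177, 0.0578]
tool_rot: [1.0, 0.031, -0.0, 0.0]
wrist_force: [-0.3, -5.4, 1.5]
width: 0.17
finger_force: 30.0
```

Run:
```python
from h import *
p,R=st(); print(sensors.observe()["wrist_torque"])
c=cam("wrist"); print(ray(c,[(318,130),(318.5,280)],.06))
go([.5585,.0895,.12],tool(4.5,0))
```

```text
t 21.65 p [ 0.5544 -0.1177  0.0578] q [-2.290e-01  4.690e-01  1.814e+00 -1.000e-03  8.580e-01  1.280e+00] x [ 0.998  0.062 -0.   ] y [ 0.062 -0.998  0.001] F [-0.3 -5.4  1.5] w 0.17 ff 30.0
[-0.79720484  0.07806108  0.07460165]
[[ 0.63340702 -0.11265951  0.06      ]
 [ 0.56852965 -0.11697445  0.06      ]]
t 21.7 p [ 0.5544 -0.1177  0.0578] q [-2.290e-01  4.690e-01  1.814e+00 -1.000e-03  8.580e-01  1.280e+00] x [ 0.998  0.062 -0.   ] y [ 0.062 -0.998  0.001] F [-1.2 -5.3  1.8] w 0.169 ff 30.0
turn [ 0.    0.   -0.14] shift now [ 0.67 -8.26 -2.49] shift after turn [ 0.81 -8.25 -2.49]
```

Call:
{"method": "play_rows", "body": {"steps": [{"dx": 0, "dy": 0, "dz": -0.4, "rx": 0, "ry": 0, "rz": 0, "gripper": -1}, {"dx": 0, "dy": 0, "dz": -1, "rx": 0, "ry": 0, "rz": 0, "gripper": -1}, {"dx": 0, "dy": 0, "dz": -1, "rx": 0, "ry": 0, "rz": 0, "gripper": -1}, {"dx": 0, "dy": 0, "dz": -1, "rx": 0, "ry": 0, "rz": -0.09, "gripper": -1}]}}

```text
time_s: 22.03
eef_pos: [0.554, -0.116, 0.1436]
tool_rot: [0.999, 0.036, -0.001, -0.001]
wrist_force: [0.1, -0.2, -1.3]
width: 0.166
finger_force: 30.0
```

Call:
{"method": "play_rows", "body": {"steps": [{"dx": 0.08, "dy": -0.92, "dz": 0, "rx": 0, "ry": 0, "rz": 0, "gripper": -1}, {"dx": 0.08, "dy": -0.92, "dz": 0, "rx": 0, "ry": 0, "rz": 0, "gripper": -1}, {"dx": 0.08, "dy": -0.92, "dz": 0, "rx": 0, "ry": 0, "rz": 0, "gripper": -1}, {"dx": 0.08, "dy": -0.92, "dz": 0, "rx": 0, "ry": 0, "rz": 0, "gripper": -1}, {"dx": 0.08, "dy": -0.92, "dz": 0, "rx": 0, "ry": 0, "rz": 0, "gripper": -1}, {"dx": 0.08, "dy": -0.92, "dz": 0, "rx": 0, "ry": 0, "rz": 0, "gripper": -1}, {"dx": 0.08, "dy": -0.92, "dz": 0, "rx": 0, "ry": 0, "rz": 0, "gripper": -1}, {"dx": 0.08, "dy": -0.92, "dz": 0, "rx": 0, "ry": 0, "rz": 0, "gripper": -1}, {"dx": 0.08, "dy": -0.92, "dz": 0, "rx": 0, "ry": 0, "rz": 0, "gripper": -1}, {"dx": 0, "dy": 0, "dz": 0, "rx": 0, "ry": 0, "rz": 0, "gripper": -1}, {"dx": 0, "dy": 0, "dz": 0, "rx": 0, "ry": 0, "rz": 0, "gripper": -1}]}}

```text
time_s: 22.95
eef_pos: [0.557, 0.0923, 0.1429]
tool_rot: [0.999, 0.037, -0.001, -0.001]
wrist_force: [0.0, -0.6, -1.4]
width: 0.166
finger_force: 30.0
```

Run:
```python
from h import *
p,R=st(); c=cam("wrist"); im=c["pixels"]; cv2.imwrite("pics/w5.png",im[:,:,::-1]); np.savez("w5.npz",R=c["R"],t=c["t"])
go([.5585,.0896,.06],tool(4.2,0))
M=Ro.from_euler("z",4.2,degrees=True).as_matrix(); o=np.array([.5585,.0896,0])
W=lambda *a:o+M@(np.array(a)/1000)
hsv=cv2.cvtColor(im,cv2.COLOR_RGB2HSV)
for n,X in dict(spot=W(92,-27,40),pin=W(92,27,68),c1=W(110,40,40),c2=W(110,-40,40),rodend=p+R@[.097,0,0]).items(): print(n,X.round(4),proj(c,X)[0].round(1))
g=im.astype(int).sum(2)//3
u,v=proj(c,W(92,-27,40))[0].round().astype(int); print("spot gray (rows v-18..)"); print(g[v-18:v+18:3,u-20:u+21:2])
u,v=proj(c,W(110,20,40))[0].round().astype(int); print("edge",u,v,hsv[v-24:v+24:2,u,:2].tolist())
u,v=proj(c,W(92,-40,40))[0].round().astype(int); print("side",u,v,hsv[v,u-30:u+30:2,:2].tolist())
```

```text
t 22.95 p [0.557  0.0923 0.1429] q [0.143 0.373 1.72  0.002 1.05  1.638] x [ 0.997  0.074 -0.001] y [ 0.074 -0.997 -0.002] F [ 0.  -0.6 -1.4] w 0.166 ff 30.0
t 23.0 p [0.557  0.0913 0.1429] q [1.410e-01 3.730e-01 1.720e+00 1.000e-03 1.049e+00 1.638e+00] x [ 0.997  0.073 -0.001] y [ 0.073 -0.997 -0.001] F [ 0.2 -0.2 -0.4] w 0.168 ff 30.0
turn [-0.01  0.01 -0.  ] shift now [0.06 0.07 3.31] shift after turn [0.05 0.07 3.31]
spot [0.6522 0.0694 0.04  ] [362.7 107.3]
pin [0.6483 0.1233 0.068 ] [277.3 104.6]
c1 [0.6653 0.1375 0.04  ] [261.1  78. ]
c2 [0.6711 0.0578 0.04  ] [383.6  78.1]
rodend [0.6537 0.0994 0.1428] [318.5  82.7]
spot gray (rows v-18..)
[[183 182 183 182 182 181 182 181 180 180 180 179 179 178 178 178 177 177
  171 127 105]
 [183 182 183 183 182 181 181 181 180 180 180 179 179 178 178 178 177 177
  168 121 103]
 [183 183 182 182 182 181 181 181 181 180 179 179 179 179 178 178 177 178
  168 120 103]
 [181 183 181 179 178 176 179 180 180 175 165 164 169 179 179 176 177 182
  170 117 103]
 [181 183 181 179 177 176 178 178 152 103  81  75  81 112 160 174 179 183
  170 117 104]
[... 491 characters left out ...]
 176 180 180 177 176 180 182
  147 106 102]
 [181 183 180 178 177 176 180 181 179 176 174 177 181 181 176 176 181 181
  144 105 103]]
edge 292 78 [[78, 46], [77, 46], [77, 45], [77, 46], [77, 46], [77, 47], [76, 47], [77, 47], [77, 47], [77, 47], [77, 47], [77, 47], [72, 32], [19, 18], [16, 22], [14, 22], [16, 22], [14, 22], [14, 22], [15, 20], [14, 22], [15, 21], [15, 21], [14, 21]]
side 382 107 [[16, 21], [16, 21], [18, 21], [38, 12], [50, 10], [54, 17], [53, 14], [60, 14], [40, 10], [53, 14], [20, 15], [15, 21], [17, 22], [17, 22], [49, 15], [81, 49], [81, 49], [81, 51], [80, 50], [80, 50], [79, 50], [79, 50], [80, 51], [78, 50], [78, 50], [79, 48], [78, 50], [79, 48], [77, 47], [79, 47]]
```

Run:
```python
from h import *
c=cam("wrist"); im=c["pixels"]; hsv=cv2.cvtColor(im,cv2.COLOR_RGB2HSV)[:,:,1].astype(float); p,R=st(False)
M=Ro.from_euler("z",4.2,degrees=True).as_matrix(); o=np.array([.5585,.0896,0])
W=lambda *a:o+M@(np.array(a)/1000)
def cross(line,lo=20,th=34):
    k=np.where(line>th)[0][0]; return k-1+(th-line[k-1])/(line[k]-line[k-1])
E=[]
for x in(105,95,80,65,50):
    q=[]
    for s in(1,-1):
        u,v=proj(c,W(x,40*s,40))[0]; v=int(round(v)); u=int(u)
        line=hsv[v,u+25*-s*-1-0:] if False else (hsv[v,u-30:u+31] if s==-1 else hsv[v,u-30:u+31][::-1])
        try:
            k=cross(line[12:])+12; uu=u-30+k-.5 if s==-1 else u+30-k+.5
            X=M.T@(ray(c,[(uu,v)],.04)[0]-o)*1000; q.append(X.round(2))
        except Exception as e: q.append(None)
    print(x,[None if a is None else a[:2].tolist() for a in q])
for y in(35,15,-15,-35):
    u,v=proj(c,W(110,y,40))[0]; u=int(round(u)); v=int(v); k=cross(hsv[v-20:v+20,u][::-1]); vv=v+19-k+.5
    print("far",y,(M.T@(ray(c,[(u,vv)],.04)[0]-o)*1000).round(2))
# pin: gray
g=im.astype(int).sum(2)//3; u,v=proj(c,W(92,27,68))[0].round().astype(int); print(u,v); print(g[v-14:v+20:2,u-16:u+17:2])
# rod end column
u,v=proj(c,p+R@[.097,0,-.002]-[0,0,-.008])[0].round().astype(int); print("rod end",u,v); print(im[v-16:v+24,u].astype(int).sum(1)//3)
```

```text
t 23.05 p [0.5571 0.0907 0.1428] q [1.400e-01 3.730e-01 1.720e+00 1.000e-03 1.049e+00 1.638e+00] x [ 0.997  0.072 -0.001] y [ 0.072 -0.997 -0.001] F [-1.1  0.  -0.2] w 0.172 ff 30.0
105 [[105.16, 42.33], [105.14, -38.46]]
95 [[95.28, 42.36], [95.26, -38.87]]
80 [[80.01, 42.22], [80.0, -39.03]]
65 [[64.86, 42.2], [64.85, -39.02]]
50 [[49.87, 42.1], [49.86, -39.1]]
far 35 [109.84  34.99  40.  ]
far 15 [110.37  14.74  40.  ]
far -15 [110.04 -15.29  40.  ]
far -35 [110.12 -34.87  40.  ]
275 105
[[195 195 195 195 195 194 194 194 193 194 193 193 193 193 192 192 192]
 [194 195 195 195 195 195 194 194 194 194 193 193 193 193 193 192 192]
 [194 195 195 195 194 195 194 194 194 193 193 193 193 193 193 192 191]
 [191 193 195 193 192 191 185 181 182 187 190 189 189 191 193 191 188]
 [189 191 194 193 189 172 140 120 119 138 167 182 185 189 191 189 185]
 [189 191 194 192 178 134 113 109  90  85 106 140 154 157 161 158 154]
 [189 191 194 191 154 127 146 148 119  82  77  84 106 123 126 125 122]
 [189 191 195 188 139 138 156 158 142  87  75  74  86 117 124 123 121]
 [190 191 194 186 134 130 154 156 135  83  73  72  76 112 124 123 120]
 [187 191 194 191 147 109 125 128 100  74  71  70  75 110 124 123 121]
 [187 191 195 193 170 118  92  86  74  71  69  70  81 115 124 123 120]
 [186 191 194 194 189 165 118  93  76  71  70  75 101 120 124 123 121]
 [185 191 194 194 191 188 173 157 135 114 112 121 133 135 128 125 125]
 [184 191 194 194 191 189 188 188 186 183 181 179 178 178 167 165 162]
 [184 192 194 194 190 189 188 188 191 192 190 187 186 188 190 190 186]
 [183 191 193 194 191 190 188 189 191 192 190 187 185 189 191 191 186]
 [182 191 194 195 191 190 187 188 191 192 190 186 185 188 190 191 186]]
rod end 321 79
[153 153 153 153 153 153 152 153 153 153 152 146 136 135 141 144 145 145
 145 145 146 145 145 145 145 145 145 145 145 145 144 145 145 144 144 144
 144 144 144 144]
```

Run:
```python
from h import *
c=cam("wrist"); p,R=st(False)
e=ray(c,[(320,74.7)],p[2]+.010)[0]; print("rod end in tool",R.T@(e-p)); off=(R.T@(e-p))[0]-.095; print("mid off",off)
Rt=tool(4.5,0); m=np.array([.558,.0912,.060]); go(m+Rt@[-off,0,.002],Rt)
```

```text
t 23.1 p [0.5572 0.0903 0.1428] q [1.400e-01 3.730e-01 1.720e+00 1.000e-03 1.049e+00 1.638e+00] x [ 0.997  0.071 -0.001] y [ 0.071 -0.997 -0.001] F [-0.4  0.7 -0.7] w 0.169 ff 30.0
rod end in tool [ 9.85093012e-02  2.99208647e-05 -1.00827185e-02]
mid off 0.003509301174879964
t 23.1 p [0.5572 0.0903 0.1428] q [1.400e-01 3.730e-01 1.720e+00 1.000e-03 1.049e+00 1.638e+00] x [ 0.997  0.071 -0.001] y [ 0.071 -0.997 -0.001] F [-0.4  0.7 -0.7] w 0.169 ff 30.0
turn [-0.01  0.01 -0.06] shift now [-0.1  -0.03  3.39] shift after turn [-0.11 -0.03  3.39]
```

Call:
{"method": "play_rows", "body": {"steps": [{"dx": -0.08, "dy": -0.03, "dz": 0, "rx": 0, "ry": 0, "rz": -0.06, "gripper": -1}, {"dx": 0, "dy": 0, "dz": 0.85, "rx": 0, "ry": 0, "rz": 0, "gripper": -1}, {"dx": 0, "dy": 0, "dz": 0.85, "rx": 0, "ry": 0, "rz": 0, "gripper": -1}, {"dx": 0, "dy": 0, "dz": 0.85, "rx": 0, "ry": 0, "rz": 0, "gripper": -1}, {"dx": 0, "dy": 0, "dz": 0.85, "rx": 0, "ry": 0, "rz": 0, "gripper": -1}, {"dx": 0, "dy": 0, "dz": 0, "rx": 0, "ry": 0, "rz": 0, "gripper": -1}, {"dx": 0, "dy": 0, "dz": 0, "rx": 0, "ry": 0, "rz": 0, "gripper": -1}]}}

```text
time_s: 23.68
eef_pos: [0.5546, 0.0907, 0.0571]
tool_rot: [0.999, 0.039, -0.002, -0.0]
wrist_force: [-0.7, -0.0, -0.4]
width: 0.168
finger_force: 30.0
```

Run:
```python
from h import *
Rt=tool(4.5,0); m=np.array([.558,.0912,.041]); go(m+Rt@[-.003,0,.002],Rt); print(sensors.observe()["wrist_torque"])
```

```text
t 23.68 p [0.5546 0.0907 0.0571] q [1.410e-01 4.650e-01 1.824e+00 1.000e-03 8.550e-01 1.633e+00] x [ 0.997  0.078 -0.003] y [ 0.078 -0.997 -0.001] F [-0.7 -0.  -0.4] w 0.168 ff 30.0
turn [-0.01  0.03 -0.  ] shift now [ 0.02 -0.01  0.73] shift after turn [ 0.02 -0.01  0.73]
[ 0.04449084 -0.01710563 -0.01136138]
```

Call:
{"method": "play_rows", "body": {"steps": [{"dx": 0, "dy": 0, "dz": 0.16, "rx": 0, "ry": 0.03, "rz": 0, "gripper": -1}, {"dx": 0, "dy": 0, "dz": 0.16, "rx": 0, "ry": 0, "rz": 0, "gripper": -1}, {"dx": 0, "dy": 0, "dz": 0, "rx": 0, "ry": 0, "rz": 0, "gripper": -1}]}}

```text
time_s: 23.93
eef_pos: [0.5555, 0.0913, 0.0502]
tool_rot: [0.999, 0.04, 0.002, -0.0]
wrist_force: [-0.9, -0.3, -1.0]
width: 0.171
finger_force: 30.0
```

Call:
{"method": "play_rows", "body": {"steps": [{"dx": 0, "dy": 0, "dz": 0.12, "rx": 0, "ry": 0, "rz": 0, "gripper": -1}, {"dx": 0, "dy": 0, "dz": 0, "rx": 0, "ry": 0, "rz": 0, "gripper": -1}]}}

```text
time_s: 24.1
eef_pos: [0.5554, 0.0914, 0.0469]
tool_rot: [0.999, 0.04, 0.002, -0.0]
wrist_force: [0.4, 0.8, -1.2]
width: 0.166
finger_force: 30.0
```

Call:
{"method": "play_rows", "body": {"steps": [{"dx": 0, "dy": 0, "dz": 0.12, "rx": 0, "ry": 0, "rz": 0, "gripper": -1}, {"dx": 0, "dy": 0, "dz": 0, "rx": 0, "ry": 0, "rz": 0, "gripper": -1}]}}

```text
time_s: 24.27
eef_pos: [0.5552, 0.0914, 0.0435]
tool_rot: [0.999, 0.04, 0.001, -0.0]
wrist_force: [-0.0, -0.4, -1.4]
width: 0.169
finger_force: 30.0
```

Run:
```python
from h import *
st(); print(sensors.observe()["wrist_torque"])
```

```text
t 24.27 p [0.5552 0.0914 0.0435] q [1.420e-01 4.810e-01 1.840e+00 1.000e-03 8.180e-01 1.633e+00] x [0.997 0.079 0.003] y [ 0.079 -0.997 -0.001] F [-0.  -0.4 -1.4] w 0.169 ff 30.0
[ 0.08566848 -0.01065938  0.01813664]
```

Call:
{"method": "play_rows", "body": {"steps": [{"dx": 0, "dy": 0, "dz": 0.1, "rx": 0, "ry": 0, "rz": 0, "gripper": -1}, {"dx": 0, "dy": 0, "dz": 0, "rx": 0, "ry": 0, "rz": 0, "gripper": -1}]}}

```text
time_s: 24.43
eef_pos: [0.5551, 0.0914, 0.0408]
tool_rot: [0.999, 0.04, 0.001, -0.0]
wrist_force: [-0.5, -0.4, -1.3]
width: 0.169
finger_force: 30.0
```

Call:
{"method": "play_rows", "body": {"steps": [{"dx": 0, "dy": 0, "dz": 0.08, "rx": 0, "ry": 0, "rz": 0, "gripper": -1}, {"dx": 0, "dy": 0, "dz": 0, "rx": 0, "ry": 0, "rz": 0, "gripper": -1}]}}

```text
time_s: 24.6
eef_pos: [0.5552, 0.0914, 0.0389]
tool_rot: [0.999, 0.04, 0.001, -0.0]
wrist_force: [0.1, -0.1, -0.3]
width: 0.166
finger_force: 30.0
```

Run:
```python
from h import *
st(); print(sensors.observe()["wrist_torque"])
```

```text
t 24.6 p [0.5552 0.0914 0.0389] q [1.420e-01 4.870e-01 1.844e+00 1.000e-03 8.070e-01 1.633e+00] x [0.997 0.079 0.003] y [ 0.079 -0.997 -0.001] F [ 0.1 -0.1 -0.3] w 0.166 ff 30.0
[-0.00438507  0.01713805 -0.03062869]
```

Call:
{"method": "play_rows", "body": {"steps": [{"dx": 0, "dy": 0, "dz": 0.03, "rx": 0, "ry": 0, "rz": 0, "gripper": -1}, {"dx": 0, "dy": 0, "dz": 0, "rx": 0, "ry": 0, "rz": 0, "gripper": 0.2}, {"dx": 0, "dy": 0, "dz": 0, "rx": 0, "ry": 0, "rz": 0, "gripper": 0.2}, {"dx": 0, "dy": 0, "dz": 0, "rx": 0, "ry": 0, "rz": 0, "gripper": 0.2}, {"dx": 0, "dy": 0, "dz": 0, "rx": 0, "ry": 0, "rz": 0, "gripper": 0.2}, {"dx": 0, "dy": 0, "dz": 0, "rx": 0, "ry": 0, "rz": 0, "gripper": 0.2}]}}

```text
time_s: 25.1
eef_pos: [0.5555, 0.0914, 0.0386]
tool_rot: [0.999, 0.04, 0.002, -0.0]
wrist_force: [-0.1, -0.2, -0.1]
width: 0.5
finger_force: 0.0
```

Call:
{"method": "play_rows", "body": {"steps": [{"dx": 0, "dy": 0, "dz": -0.4, "rx": 0, "ry": 0, "rz": 0, "gripper": 0.2}, {"dx": 0, "dy": 0, "dz": -1, "rx": 0, "ry": 0, "rz": 0, "gripper": 0.2}, {"dx": 0, "dy": 0, "dz": -1, "rx": 0, "ry": 0, "rz": 0, "gripper": 0.2}, {"dx": 0, "dy": 0, "dz": -1, "rx": 0, "ry": 0, "rz": 0, "gripper": 0.2}, {"dx": 0, "dy": 0, "dz": -1, "rx": 0, "ry": 0, "rz": 0, "gripper": 0.2}, {"dx": 0, "dy": 0, "dz": 0, "rx": 0, "ry": 0, "rz": 0, "gripper": 0.2}, {"dx": 0, "dy": 0, "dz": 0, "rx": 0, "ry": 0, "rz": 0, "gripper": 0.2}, {"dx": 0, "dy": 0, "dz": 0, "rx": 0, "ry": 0, "rz": 0, "gripper": 0.2}]}}

```text
time_s: 25.77
eef_pos: [0.5545, 0.0912, 0.1483]
tool_rot: [0.999, 0.04, 0.001, -0.0]
wrist_force: [1.2, 0.7, -0.3]
width: 0.599
finger_force: 0.0
```

Run:
```python
from h import *
p,R=st(); c=cam("wrist"); im=c["pixels"]; cv2.imwrite("pics/w6.png",im[:,:,::-1]); g=im.astype(int).sum(2)//3
M=Ro.from_euler("z",4.5,degrees=True).as_matrix(); o=np.array([.558,.0912,0]); W=lambda *a:o+M@(np.array(a)/1000)
for x in(103,98,95,92,85,60,40):
    a=proj(c,W(x,14,40))[0]; b=proj(c,W(x,-14,40))[0]; n=29
    pts=[a+(b-a)*i/(n-1) for i in range(n)]; print(x,[int(g[int(round(v)),int(round(u))]) for u,v in pts])
a=proj(c,W(80,0,48))[0]; b=proj(c,W(105,0,48))[0]; print("along",[int(cv2.getRectSubPix(g.astype(np.float32),(1,1),tuple(map(float,a+(b-a)*i/50)))[0,0]) for i in range(51)])
go([.4886,-.3136,.16],tool(3.7,0))
```

```text
t 25.77 p [0.5545 0.0912 0.1483] q [1.420e-01 3.630e-01 1.721e+00 1.000e-03 1.055e+00 1.633e+00] x [0.997 0.079 0.002] y [ 0.079 -0.997 -0.001] F [ 1.2  0.7 -0.3] w 0.599 ff 0.0
103 [196, 196, 195, 195, 195, 194, 194, 194, 193, 193, 193, 193, 193, 192, 192, 190, 191, 191, 190, 190, 190, 190, 190, 190, 189, 189, 188, 189, 188]
98 [197, 196, 189, 190, 175, 148, 127, 121, 123, 127, 132, 167, 172, 174, 173, 173, 173, 170, 166, 160, 160, 159, 159, 160, 167, 182, 183, 185, 185]
95 [173, 187, 188, 187, 172, 140, 109, 116, 125, 137, 142, 150, 151, 157, 156, 152, 150, 142, 136, 121, 115, 115, 129, 158, 171, 182, 183, 184, 185]
92 [130, 129, 143, 152, 148, 126, 109, 117, 127, 140, 145, 150, 151, 158, 159, 153, 148, 140, 134, 120, 111, 96, 99, 152, 173, 181, 183, 183, 185]
85 [196, 188, 154, 152, 145, 130, 111, 117, 135, 140, 145, 150, 152, 158, 159, 154, 150, 141, 134, 120, 111, 102, 96, 106, 139, 146, 148, 156, 182]
60 [194, 157, 131, 123, 124, 123, 118, 120, 136, 141, 149, 151, 152, 159, 160, 154, 149, 144, 132, 125, 108, 101, 107, 117, 122, 123, 119, 147, 170]
40 [190, 188, 186, 183, 177, 133, 115, 116, 135, 141, 148, 150, 153, 158, 158, 152, 148, 142, 131, 123, 116, 97, 94, 128, 160, 177, 180, 180, 180]
along [159, 159, 159, 159, 159, 159, 159, 159, 158, 158, 159, 158, 159, 159, 158, 158, 158, 158, 158, 158, 158, 158, 158, 158, 158, 157, 157, 157, 156, 155, 156, 164, 173, 175, 168, 156, 157, 171, 183, 190, 191, 191, 191, 192, 191, 191, 191, 191, 191, 192, 191]
t 25.82 p [0.5542 0.0912 0.1477] q [1.420e-01 3.640e-01 1.722e+00 1.000e-03 1.055e+00 1.633e+00] x [0.997 0.079 0.001] y [ 0.079 -0.997 -0.001] F [ 0.3  0.5 -0.3] w 0.6 ff 0.0
turn [-0.01 -0.01  0.12] shift now [-3.9  15.93 -0.51] shift after turn [-3.66 15.99 -0.49]
```

Run:
```python
from h import *
p,R=st(); c=cam("wrist"); im=c["pixels"]; g=im.astype(int).sum(2)//3
M=Ro.from_euler("z",4.5,degrees=True).as_matrix(); o=np.array([.558,.0912,0]); W=lambda *a:o+M@(np.array(a)/1000)
u,v=proj(c,W(92,27,68))[0].round().astype(int); print(u,v); print(g[v-12:v+14,u-12:u+14:1])
```

```text
t 25.82 p [0.5542 0.0912 0.1477] q [1.420e-01 3.640e-01 1.722e+00 1.000e-03 1.055e+00 1.633e+00] x [0.997 0.079 0.001] y [ 0.079 -0.997 -0.001] F [ 0.3  0.5 -0.3] w 0.6 ff 0.0
274 101
[[200 199 199 199 200 199 199 199 199 199 199 198 199 199 199 198 198 198
  198 197 197 197 197 198 198 198]
 [200 199 200 200 200 200 199 199 199 199 199 199 199 198 199 198 198 198
  198 198 198 198 197 197 198 197]
 [200 200 199 200 200 199 199 199 199 199 199 198 199 198 198 198 198 198
  198 198 198 198 197 197 198 198]
 [199 199 199 200 199 199 199 199 199 198 197 197 197 196 195 195 196 197
  197 197 196 196 196 197 197 198]
 [197 198 199 199 199 198 197 197 196 195 193 189 185 182 180 183 187 191
  194 194 194 194 194 195 196 197]
 [196 196 198 199 199 197 195 195 192 188 179 168 159 151 148 153 163 172
  182 189 192 192 192 193 195 196]
 [195 195 198 199 198 196 194 192 184 170 154 139 126 117 113 117 126 140
  159 176 185 188 189 191 193 194]
 [194 195 198 200 198 196 193 186 171 148 129 118 113 107 100  95  98 107
  127 152 170 177 180 182 184 186]
 [195 196 198 199 198 196 189 175 152 132 12
[... 1218 characters left out ...]
74  74  73
   72  71  71  75  85 101 117 124]
 [195 196 197 199 200 198 196 192 185 171 151 130 112  96  84  79  75  73
   73  72  75  81  95 110 121 125]
 [195 196 197 199 199 198 197 195 192 186 175 162 145 127 111 100  89  82
   81  84  89  98 110 119 126 128]
 [195 196 197 199 200 198 196 195 194 193 189 182 174 162 150 138 125 116
  116 118 122 128 133 138 140 139]
 [195 196 197 199 200 199 197 196 195 194 192 191 188 185 180 173 166 160
  159 159 161 162 163 165 166 163]
 [194 196 197 200 201 199 196 195 195 194 192 192 192 192 192 191 189 187
  186 185 185 183 184 184 185 183]
 [194 196 198 200 200 198 196 195 195 194 193 192 192 194 195 196 196 196
  194 193 191 189 189 189 192 192]]
```

Call:
{"method": "play_rows", "body": {"steps": [{"dx": -0.24, "dy": 1, "dz": -0.15, "rx": 0, "ry": 0, "rz": 0.12, "gripper": 1}, {"dx": -0.24, "dy": 1, "dz": -0.15, "rx": 0, "ry": 0, "rz": 0, "gripper": 1}, {"dx": -0.24, "dy": 1, "dz": -0.15, "rx": 0, "ry": 0, "rz": 0, "gripper": 1}, {"dx": -0.24, "dy": 1, "dz": -0.15, "rx": 0, "ry": 0, "rz": 0, "gripper": 1}, {"dx": -0.24, "dy": 1, "dz": 0, "rx": 0, "ry": 0, "rz": 0, "gripper": 1}, {"dx": -0.24, "dy": 1, "dz": 0, "rx": 0, "ry": 0, "rz": 0, "gripper": 1}, {"dx": -0.24, "dy": 1, "dz": 0, "rx": 0, "ry": 0, "rz": 0, "gripper": 1}, {"dx": -0.24, "dy": 1, "dz": 0, "rx": 0, "ry": 0, "rz": 0, "gripper": 1}]}}

```text
time_s: 26.53
eef_pos: [0.5194, -0.1125, 0.1619]
tool_rot: [0.999, 0.033, 0.0, -0.001]
wrist_force: [0.2, 0.0, 0.7]
width: 0.997
finger_force: 0.0
```

Call:
{"method": "play_rows", "body": {"steps": [{"dx": -0.23, "dy": 1, "dz": 0, "rx": 0, "ry": 0, "rz": 0, "gripper": 1}, {"dx": -0.23, "dy": 1, "dz": 0, "rx": 0, "ry": 0, "rz": 0, "gripper": 1}, {"dx": -0.23, "dy": 1, "dz": 0, "rx": 0, "ry": 0, "rz": 0, "gripper": 1}, {"dx": -0.23, "dy": 1, "dz": 0, "rx": 0, "ry": 0, "rz": 0, "gripper": 1}, {"dx": -0.23, "dy": 1, "dz": 0, "rx": 0, "ry": 0, "rz": 0, "gripper": 1}, {"dx": -0.23, "dy": 1, "dz": 0, "rx": 0, "ry": 0, "rz": 0, "gripper": 1}, {"dx": -0.23, "dy": 1, "dz": 0, "rx": 0, "ry": 0, "rz": 0, "gripper": 1}, {"dx": -0.23, "dy": 1, "dz": 0, "rx": 0, "ry": 0, "rz": 0, "gripper": 1}, {"dx": 0, "dy": 0, "dz": 0, "rx": 0, "ry": 0, "rz": 0, "gripper": 1}, {"dx": 0, "dy": 0, "dz": 0, "rx": 0, "ry": 0, "rz": 0, "gripper": 1}]}}

```text
time_s: 27.37
eef_pos: [0.4867, -0.3146, 0.1614]
tool_rot: [1.0, 0.031, 0.001, -0.001]
wrist_force: [-0.4, 0.5, -0.1]
width: 1.003
finger_force: 0.0
```

Run:
```python
from h import *
p,R=st(); c=cam("wrist"); im=c["pixels"]; cv2.imwrite("pics/w7.png",im[:,:,::-1]); np.savez("w7.npz",R=c["R"],t=c["t"],p=p,RT=R)
g=im.astype(int).sum(2)//3; hsv=cv2.cvtColor(im,cv2.COLOR_RGB2HSV)[:,:,1].astype(float)
M=Ro.from_euler("z",3.7,degrees=True).as_matrix(); o=np.array([.4886,-.3136,0]); W=lambda *a:o+M@(np.array(a)/1000)
u,v=proj(c,W(92,27,16))[0].round().astype(int); print(u,v); print(g[v-20:v+22:2,u-20:u+22:2])
for x in(105,80,60,45):
    a=proj(c,W(x,50,16))[0]; b=proj(c,W(x,-50,16))[0]
    s=[hsv[int(round(q[1])),int(round(q[0]))] for q in (a+(b-a)*i/100 for i in range(101))]; k=np.where(np.array(s)<34)[0]; print(x,"y",50-k.min(),50-k.max())
for y in(30,0,-30):
    s=[hsv[tuple(proj(c,W(x,y,16))[0].round().astype(int)[::-1])] for x in range(95,126)]; print("far",y,95+np.where(np.array(s)<34)[0].max())
# handle bar: dark pixels rows
for x in(38,30,20,10):
    s=[int(g[tuple(proj(c,W(x,y,56))[0].round().astype(int)[::-1])]) for y in range(-20,21,1)]; print(x,s)
```

```text
t 27.37 p [ 0.4867 -0.3146  0.1614] q [-0.595  0.378  1.659  0.003  1.105  0.911] x [0.998 0.063 0.001] y [ 0.063 -0.998 -0.003] F [-0.4  0.5 -0.1] w 1.003 ff 0.0
282 110
[[148 175 185 185 185 184 184 188 190 187 185 185 185 188 186 186 187 185
  183 183 179]
 [149 175 184 185 185 184 184 188 189 187 185 185 186 188 187 185 186 185
  183 183 179]
 [148 174 185 186 185 184 184 188 189 188 185 184 186 188 186 185 186 185
  183 183 179]
 [148 171 185 186 185 184 184 188 190 187 185 185 186 188 187 185 185 185
  183 183 179]
 [147 170 184 186 185 185 185 188 189 187 185 185 186 188 187 185 186 185
  183 183 178]
 [148 170 185 186 185 185 184 184 179 171 172 177 184 188 187 186 186 186
  183 183 178]
 [147 167 184 186 185 185 176 155 139 130 132 145 166 183 187 186 186 185
  183 182 178]
 [147 166 185 186 185 178 147 117 100  95  98 108 137 167 184 185 186 185
  183 183 179]
 [148 166 185 186 185 159 116  90  92  98 100 107 124 154 175 185 185 185
  182 183 179]
 [147 164 184 185 183 143  99  89  99  99 102 130 143 151 167 184 185 185
  182 183 179]
 [140 158 184 185 180 135  92  92  99  
[... 1099 characters left out ...]
 37, 25, 29, 29, 31, 33, 34, 36, 38, 38, 38, 41, 73, 161, 175, 175, 173, 174, 174, 174, 176, 176, 175, 175, 177, 178]
30 [114, 116, 116, 114, 115, 115, 116, 116, 117, 116, 116, 116, 114, 96, 66, 36, 22, 24, 28, 32, 32, 36, 37, 38, 38, 38, 44, 78, 125, 174, 174, 172, 172, 173, 173, 174, 174, 173, 173, 176, 177]
20 [114, 115, 115, 115, 114, 115, 115, 116, 116, 116, 116, 116, 114, 96, 65, 36, 23, 22, 29, 31, 33, 36, 35, 37, 36, 37, 45, 80, 127, 172, 172, 172, 172, 172, 172, 173, 173, 171, 172, 172, 176]
10 [114, 115, 115, 114, 114, 113, 114, 115, 116, 115, 115, 116, 114, 104, 85, 28, 22, 22, 21, 22, 20, 19, 18, 22, 18, 21, 24, 91, 137, 172, 171, 170, 172, 172, 171, 172, 172, 171, 170, 172, 174]
```

Call:
{"method": "play_rows", "body": {"steps": [{"dx": 0.05, "dy": -0.065, "dz": 0.9, "rx": 0, "ry": 0, "rz": 0, "gripper": 1}, {"dx": 0, "dy": 0, "dz": 0.9, "rx": 0, "ry": 0, "rz": 0, "gripper": 0.3}, {"dx": 0, "dy": 0, "dz": 0.9, "rx": 0, "ry": 0, "rz": 0, "gripper": 0.3}, {"dx": 0, "dy": 0, "dz": 0.9, "rx": 0, "ry": 0, "rz": 0, "gripper": 0.3}, {"dx": 0, "dy": 0, "dz": 0.9, "rx": 0, "ry": 0, "rz": 0, "gripper": 0.3}, {"dx": 0, "dy": 0, "dz": 0, "rx": 0, "ry": 0, "rz": 0, "gripper": -1}, {"dx": 0, "dy": 0, "dz": 0, "rx": 0, "ry": 0, "rz": 0, "gripper": -1}], "newtons": 50}}

```text
time_s: 28.0
eef_pos: [0.4885, -0.3106, 0.0494]
tool_rot: [0.999, 0.033, 0.0, -0.002]
wrist_force: [0.7, 0.0, 0.6]
width: 0.596
finger_force: 0.0
```

Run:
```python
from h import *
go([.4878,-.3129,.0475],tool(3.7,0))
```

```text
t 28.0 p [ 0.4885 -0.3106  0.0494] q [-0.588  0.495  1.792  0.004  0.856  0.914] x [0.998 0.066 0.   ] y [ 0.066 -0.998 -0.003] F [0.7 0.  0.6] w 0.596 ff 0.0
turn [-0.03 -0.    0.01] shift now [-0.03  0.09  0.08] shift after turn [-0.03  0.09  0.08]
```

Call:
{"method": "play_rows", "body": {"steps": [{"dx": 0, "dy": 0.06, "dz": 0.08, "rx": -0.03, "ry": 0, "rz": 0, "gripper": -1}, {"dx": 0, "dy": 0, "dz": 0, "rx": 0, "ry": 0, "rz": 0, "gripper": -1}, {"dx": 0, "dy": 0, "dz": 0, "rx": 0, "ry": 0, "rz": 0, "gripper": -1}, {"dx": 0, "dy": 0, "dz": 0, "rx": 0, "ry": 0, "rz": 0, "gripper": -1}, {"dx": 0, "dy": 0, "dz": 0, "rx": 0, "ry": 0, "rz": 0, "gripper": -1}, {"dx": 0, "dy": 0, "dz": 0, "rx": 0, "ry": 0, "rz": 0, "gripper": -1}, {"dx": 0, "dy": 0, "dz": 0, "rx": 0, "ry": 0, "rz": 0, "gripper": -1}, {"dx": 0, "dy": 0, "dz": 0, "rx": 0, "ry": 0, "rz": 0, "gripper": -1}, {"dx": 0, "dy": 0, "dz": 0, "rx": 0, "ry": 0, "rz": 0, "gripper": -1}], "newtons": 55}}

```text
time_s: 28.75
eef_pos: [0.4893, -0.3137, 0.0489]
tool_rot: [0.999, 0.032, 0.002, 0.001]
wrist_force: [-0.6, 1.8, 5.6]
width: 0.15
finger_force: 55.0
```

Run:
```python
from h import *
st()
```

```text
t 28.75 p [ 0.4893 -0.3137  0.0489] q [-0.59   0.496  1.792 -0.     0.849  0.916] x [0.998 0.065 0.004] y [ 0.065 -0.998  0.003] F [-0.6  1.8  5.6] w 0.15 ff 55.0
```

Call:
{"method": "play_rows", "body": {"steps": [{"dx": 0, "dy": 0, "dz": -0.2, "rx": 0, "ry": 0, "rz": 0, "gripper": -1}, {"dx": 0, "dy": 0, "dz": -0.6, "rx": 0, "ry": 0, "rz": 0, "gripper": -1}, {"dx": 0, "dy": 0, "dz": -1, "rx": 0, "ry": 0, "rz": 0, "gripper": -1}, {"dx": 0, "dy": 0, "dz": -1, "rx": 0, "ry": 0, "rz": 0, "gripper": -1}, {"dx": 0, "dy": 0, "dz": -1, "rx": 0, "ry": 0, "rz": 0, "gripper": -1}, {"dx": 0, "dy": 0, "dz": -1, "rx": 0, "ry": 0, "rz": 0, "gripper": -1}, {"dx": 0, "dy": 0, "dz": 0, "rx": 0, "ry": 0, "rz": 0, "gripper": -1}, {"dx": 0, "dy": 0, "dz": 0, "rx": 0, "ry": 0, "rz": 0, "gripper": -1}, {"dx": 0, "dy": 0, "dz": 0, "rx": 0, "ry": 0, "rz": 0, "gripper": -1}]}}

```text
time_s: 29.5
eef_pos: [0.4873, -0.3125, 0.1659]
tool_rot: [0.999, 0.032, -0.0, -0.0]
wrist_force: [-1.3, 1.2, -7.5]
width: 0.15
finger_force: 55.0
```

Run:
```python
from h import *
p,R=st(); print(sensors.observe()["wrist_torque"]); c=cam("wrist"); im=c["pixels"]; cv2.imwrite("pics/w8.png",im[:,:,::-1]); np.savez("w8.npz",R=c["R"],t=c["t"],p=p,RT=R)
g=im.astype(int).sum(2)//3
# hole in tool frame expected: plate top is z_tool = +.002... handle mid 49.5 above underside; grasp pt 2mm behind TCP
X=p+R@np.array([.092,-.027,.0475-.016]); u,v=proj(c,X)[0].round().astype(int); print("pred hole",u,v)
print(g[v-24:v+26:2,u-24:u+26:2])
```

```text
t 29.5 p [ 0.4873 -0.3125  0.1659] q [-0.59   0.374  1.655 -0.     1.114  0.916] x [ 0.998  0.065 -0.001] y [ 0.065 -0.998 -0.   ] F [-1.3  1.2 -7.5] w 0.15 ff 55.0
[ 0.07609863  0.05552213 -0.00455656]
pred hole 262 102
[[204 204 203 204 202 202 203 206 207 206 206 205 203 202 202 202 205 205
  204 203 202 202 203 202 200]
 [204 205 204 204 203 202 203 206 208 207 206 205 202 201 202 202 205 205
  204 203 202 202 203 203 200]
 [204 205 204 203 203 202 203 206 208 208 206 205 203 202 202 203 205 206
  204 203 202 202 203 203 201]
 [205 205 204 204 204 203 203 206 208 207 207 205 203 202 202 202 206 206
  205 203 202 202 203 203 200]
 [205 205 205 204 203 203 204 207 208 208 206 204 202 202 202 203 205 206
  205 204 202 203 203 203 201]
 [205 205 203 202 204 203 203 205 202 192 186 180 181 189 198 202 206 206
  205 204 203 203 203 203 201]
 [205 206 205 204 204 203 200 186 165 151 149 148 151 158 169 186 202 206
  205 204 202 203 203 203 201]
 [205 206 205 205 204 197 171 147 138 133 123 119 122 130 145 160 182 200
  205 204 203 203 203 203 201]
 [205 205 205 204 202 174 139 131 113  
[... 1046 characters left out ...]
04 136 158 159 160 159 158 157 161 171
  185 202 202 202 203 202 201]
 [207 206 207 207 205 193 156 140 124 119 144 157 160 160 161 163 171 182
  198 204 203 203 203 203 201]
 [206 206 206 206 206 203 187 166 152 143 137 147 157 161 164 168 178 196
  204 204 203 202 203 202 201]
 [206 206 206 207 206 204 202 197 182 168 160 158 160 164 173 183 196 205
  205 204 200 202 203 201 201]
 [206 206 207 207 205 204 203 203 205 202 194 187 186 188 195 201 204 206
  205 203 199 201 202 202 200]
 [206 206 206 206 202 202 202 203 207 208 207 205 204 202 203 203 204 206
  205 204 201 202 203 202 200]
 [206 206 206 207 205 204 203 203 206 207 207 206 205 203 203 204 204 206
  205 204 203 203 202 202 201]]
```

Run:
```python
from h import *
im=cv2.imread("pics/w8.png"); z=np.load("w8.npz"); c=cam("wrist"); c["R"]=z["R"];c["t"]=z["t"]; p=z["p"];R=z["RT"]
hsv=cv2.cvtColor(im,cv2.COLOR_BGR2HSV)[:,:,1].astype(np.float32)
h=.0315
def prof(P,Q,n=241): 
    a=proj(c,p+R@P)[0];b=proj(c,p+R@Q)[0]; t=np.linspace(0,1,n)[:,None]; q=(a+(b-a)*t).astype(np.float32); return cv2.remap(hsv,q[:,:1].copy(),q[:,1:].copy(),cv2.INTER_LINEAR)[:,0]
for x in(.1,.085,.07,.055,.045):
    s=prof(np.array([x,-.03,h]),np.array([x,-.054,h])); s2=prof(np.array([x,.03,h]),np.array([x,.054,h]))
    f=lambda s:30+.1*np.argmax(s>33) 
    print(x,"left",-f(s),"right",f(s2))
for y in(-.035,-.015,.015,.035):
    s=prof(np.array([.096,y,h]),np.array([.12,y,h])); print("far",y,96+.1*np.argmax(s>33))
print("hole tool",R.T@(ray(c,[(260.6,104.9)],p[2]-h)[0]-p))
```

```text
0.1 left -41.0 right 39.4
0.085 left -41.0 right 39.7
0.07 left -41.1 right 39.7
0.055 left -41.1 right 39.7
0.045 left -41.1 right 39.7
far -0.035 108.7
far -0.015 108.7
far 0.015 108.6
far 0.035 108.6
hole tool [ 0.09065466 -0.02763798  0.03142948]
```

Call:
{"method": "play_rows", "body": {"steps": [{"dx": 0, "dy": 0, "dz": 0, "rx": 0, "ry": 0, "rz": -0.116, "gripper": -1}, {"dx": 0.23, "dy": -0.88, "dz": 0, "rx": 0, "ry": 0, "rz": 0, "gripper": -1}, {"dx": 0.23, "dy": -0.88, "dz": 0, "rx": 0, "ry": 0, "rz": 0, "gripper": -1}, {"dx": 0.23, "dy": -0.88, "dz": 0, "rx": 0, "ry": 0, "rz": 0, "gripper": -1}, {"dx": 0.23, "dy": -0.88, "dz": 0, "rx": 0, "ry": 0, "rz": 0, "gripper": -1}, {"dx": 0.23, "dy": -0.88, "dz": 0, "rx": 0, "ry": 0, "rz": 0, "gripper": -1}, {"dx": 0.23, "dy": -0.88, "dz": 0, "rx": 0, "ry": 0, "rz": 0, "gripper": -1}, {"dx": 0.23, "dy": -0.88, "dz": 0, "rx": 0, "ry": 0, "rz": 0, "gripper": -1}, {"dx": 0.23, "dy": -0.88, "dz": 0, "rx": 0, "ry": 0, "rz": 0, "gripper": -1}, {"dx": 0.23, "dy": -0.88, "dz": 0, "rx": 0, "ry": 0, "rz": 0, "gripper": -1}]}}

```text
time_s: 30.43
eef_pos: [0.5243, -0.1107, 0.167]
tool_rot: [0.999, 0.04, 0.001, 0.001]
wrist_force: [0.1, 0.7, -6.9]
width: 0.148
finger_force: 55.0
```

Call:
{"method": "play_rows", "body": {"steps": [{"dx": 0.23, "dy": -0.88, "dz": 0, "rx": 0, "ry": 0, "rz": 0, "gripper": -1}, {"dx": 0.23, "dy": -0.88, "dz": 0, "rx": 0, "ry": 0, "rz": 0, "gripper": -1}, {"dx": 0.23, "dy": -0.88, "dz": 0, "rx": 0, "ry": 0, "rz": 0, "gripper": -1}, {"dx": 0.23, "dy": -0.88, "dz": 0, "rx": 0, "ry": 0, "rz": 0, "gripper": -1}, {"dx": 0.23, "dy": -0.88, "dz": 0, "rx": 0, "ry": 0, "rz": 0, "gripper": -1}, {"dx": 0.23, "dy": -0.88, "dz": 0, "rx": 0, "ry": 0, "rz": 0, "gripper": -1}, {"dx": 0.23, "dy": -0.88, "dz": 0, "rx": 0, "ry": 0, "rz": 0, "gripper": -1}, {"dx": 0.23, "dy": -0.88, "dz": 0, "rx": 0, "ry": 0, "rz": 0, "gripper": -1}, {"dx": 0.23, "dy": -0.88, "dz": 0, "rx": 0, "ry": 0, "rz": 0, "gripper": -1}, {"dx": 0, "dy": 0, "dz": 0, "rx": 0, "ry": 0, "rz": 0, "gripper": -1}, {"dx": 0, "dy": 0, "dz": 0, "rx": 0, "ry": 0, "rz": 0, "gripper": -1}, {"dx": 0, "dy": 0, "dz": 0, "rx": 0, "ry": 0, "rz": 0, "gripper": -1}]}}

```text
time_s: 31.43
eef_pos: [0.5601, 0.0892, 0.1667]
tool_rot: [0.999, 0.04, 0.001, 0.002]
wrist_force: [0.3, -1.0, -6.8]
width: 0.152
finger_force: 55.0
```

Run:
```python
from h import *
go([.5596,.0906,.1245],tool(4.5,0))
```

```text
t 31.43 p [0.5601 0.0892 0.1667] q [ 0.14   0.355  1.682 -0.004  1.104  1.633] x [0.997 0.08  0.001] y [ 0.08  -0.997  0.004] F [ 0.3 -1.  -6.8] w 0.152 ff 55.0
turn [ 0.03 -0.01  0.01] shift now [-0.02 -0.06  1.69] shift after turn [-0.02 -0.06  1.69]
```

Call:
{"method": "play_rows", "body": {"steps": [{"dx": -0.02, "dy": -0.06, "dz": 0.4, "rx": 0.03, "ry": -0.01, "rz": 0.01, "gripper": -1}, {"dx": 0, "dy": 0, "dz": 0.5, "rx": 0, "ry": 0, "rz": 0, "gripper": -1}, {"dx": 0, "dy": 0, "dz": 0.5, "rx": 0, "ry": 0, "rz": 0, "gripper": -1}, {"dx": 0, "dy": 0, "dz": 0.29, "rx": 0, "ry": 0, "rz": 0, "gripper": -1}, {"dx": 0, "dy": 0, "dz": 0, "rx": 0, "ry": 0, "rz": 0, "gripper": -1}, {"dx": 0, "dy": 0, "dz": 0, "rx": 0, "ry": 0, "rz": 0, "gripper": -1}, {"dx": 0, "dy": 0, "dz": 0, "rx": 0, "ry": 0, "rz": 0, "gripper": -1}, {"dx": 0, "dy": 0, "dz": 0, "rx": 0, "ry": 0, "rz": 0, "gripper": -1}, {"dx": 0, "dy": 0, "dz": 0, "rx": 0, "ry": 0, "rz": 0, "gripper": -1}, {"dx": 0, "dy": 0, "dz": 0, "rx": 0, "ry": 0, "rz": 0, "gripper": -1}]}}

```text
time_s: 32.27
eef_pos: [0.5605, 0.091, 0.1259]
tool_rot: [0.999, 0.039, 0.001, -0.0]
wrist_force: [-0.1, 0.6, -7.0]
width: 0.148
finger_force: 55.0
```

Run:
```python
from h import *
go([.5596,.0906,.1205],tool(4.5,0)); p,R=st(False)
c=cam("wrist"); im=c["pixels"]; cv2.imwrite("pics/w9.png",im[:,:,::-1]); g=im.astype(int).sum(2)//3
M=Ro.from_euler("z",4.5,degrees=True).as_matrix(); o=np.array([.558,.0912,0])
X=o+M@[.092,.027,.068]; print("pin tip px",proj(c,X)[0], "hole top centre px",proj(c,p+R@[.0906,-.0276,.0315])[0], "hole bottom",proj(c,p+R@[.0906,-.0276,.0475])[0])
u,v=260,105; print(g[v-20:v+22:2,u-20:u+22:2])
```

```text
t 32.27 p [0.5605 0.091  0.1259] q [1.400e-01 3.930e-01 1.737e+00 1.000e-03 1.009e+00 1.633e+00] x [0.997 0.078 0.003] y [ 0.078 -0.997 -0.001] F [-0.1  0.6 -7. ] w 0.148 ff 55.0
turn [-0.01 -0.03 -0.01] shift now [-0.04  0.01  0.21] shift after turn [-0.04  0.01  0.21]
t 32.27 p [0.5605 0.091  0.1259] q [1.400e-01 3.930e-01 1.737e+00 1.000e-03 1.009e+00 1.633e+00] x [0.997 0.078 0.003] y [ 0.078 -0.997 -0.001] F [-0.1  0.6 -7. ] w 0.148 ff 55.0
pin tip px [268.30552603 110.48350662] hole top centre px [260.73655984 105.08247683] hole bottom [265.23056249 107.00754023]
[[200 200 199 198 197 198 202 203 202 202 201 198 198 198 198 200 201 200
  199 198 198]
 [201 199 198 198 198 198 201 203 199 196 193 192 194 197 198 201 201 200
  199 198 198]
 [201 199 199 199 198 197 195 183 165 160 155 158 167 181 192 200 201 201
  199 198 198]
 [201 200 200 199 197 186 161 144 137 129 134 137 142 152 167 188 200 200
  199 198 198]
 [201 201 200 199 183 147 134 125 113  98  95 102 110 129 149 166 187 199
  199 198 198]
 [200 201 200 194 155 129 117  95  86  92 119 153 163 165 163 164 171 193
  198
[... 645 characters left out ...]
0 173 132 109  93 146 192 197 200 170  95  99 105 106 123 165
  189 197 197]
 [202 202 201 190 150 128 103 119 179 196 200 180 103  91 101 110 149 175
  194 198 197]
 [201 202 202 199 180 143 127 108 140 188 200 190 127  78  89 126 167 187
  197 198 197]
 [201 202 202 200 196 169 147 137 129 150 185 193 165 115 132 162 183 197
  199 198 197]
 [202 201 201 201 199 193 180 161 150 145 157 172 169 160 167 182 197 200
  198 196 197]
 [201 201 202 200 199 198 197 193 182 171 166 166 171 179 189 197 201 200
  198 193 197]
 [201 202 200 197 196 197 198 201 202 199 196 194 194 196 197 199 201 200
  199 197 197]
 [201 202 201 200 199 197 198 202 203 202 201 200 198 198 198 199 201 199
  198 198 197]]
```

The pin tip shows through the hole at about (268,110), where it was predicted, so I'll lower onto the pins.

Call:
{"method": "play_rows", "body": {"steps": [{"dx": -0.035, "dy": 0.01, "dz": 0.1, "rx": -0.01, "ry": -0.025, "rz": -0.01, "gripper": -1}, {"dx": 0, "dy": 0, "dz": 0.12, "rx": 0, "ry": 0, "rz": 0, "gripper": -1}, {"dx": 0, "dy": 0, "dz": 0.12, "rx": 0, "ry": 0, "rz": 0, "gripper": -1}, {"dx": 0, "dy": 0, "dz": 0.12, "rx": 0, "ry": 0, "rz": 0, "gripper": -1}, {"dx": 0, "dy": 0, "dz": 0.1, "rx": 0, "ry": 0, "rz": 0, "gripper": -1}, {"dx": 0, "dy": 0, "dz": 0, "rx": 0, "ry": 0, "rz": 0, "gripper": -1}, {"dx": 0, "dy": 0, "dz": 0, "rx": 0, "ry": 0, "rz": 0, "gripper": -1}]}}

```text
time_s: 32.9
eef_pos: [0.5592, 0.0906, 0.111]
tool_rot: [0.999, 0.039, -0.001, 0.0]
wrist_force: [0.2, -0.3, -6.7]
width: 0.149
finger_force: 55.0
```

Run:
```python
from h import *
go([.5596,.0906,.0875],tool(4.5,0)); print(sensors.observe()["wrist_torque"])
```

```text
t 32.9 p [0.5592 0.0906 0.111 ] q [ 0.141  0.408  1.755 -0.     0.98   1.633] x [ 0.997  0.079 -0.002] y [ 0.079 -0.997  0.001] F [ 0.2 -0.3 -6.7] w 0.149 ff 55.0
turn [0.   0.01 0.  ] shift now [0.02 0.   0.94] shift after turn [0.02 0.   0.94]
[0.06829477 0.01054519 0.02791015]
```

Call:
{"method": "play_rows", "body": {"steps": [{"dx": 0.01, "dy": 0, "dz": 0.08, "rx": 0, "ry": 0.01, "rz": 0, "gripper": -1}, {"dx": 0, "dy": 0, "dz": 0.08, "rx": 0, "ry": 0, "rz": 0, "gripper": -1}, {"dx": 0, "dy": 0, "dz": 0.08, "rx": 0, "ry": 0, "rz": 0, "gripper": -1}, {"dx": 0, "dy": 0, "dz": 0, "rx": 0, "ry": 0, "rz": 0, "gripper": -1}]}}

```text
time_s: 33.23
eef_pos: [0.5592, 0.0906, 0.1048]
tool_rot: [0.999, 0.039, -0.0, 0.0]
wrist_force: [-0.2, -0.2, -6.8]
width: 0.149
finger_force: 55.0
```

Call:
{"method": "play_rows", "body": {"steps": [{"dx": 0, "dy": 0, "dz": 0.08, "rx": 0, "ry": 0, "rz": 0, "gripper": -1}, {"dx": 0, "dy": 0, "dz": 0.08, "rx": 0, "ry": 0, "rz": 0, "gripper": -1}, {"dx": 0, "dy": 0, "dz": 0, "rx": 0, "ry": 0, "rz": 0, "gripper": -1}]}}

```text
time_s: 33.48
eef_pos: [0.5593, 0.0906, 0.1009]
tool_rot: [0.999, 0.039, -0.0, 0.0]
wrist_force: [-0.6, 0.1, -6.3]
width: 0.145
finger_force: 55.0
```

Run:
```python
from h import *
go([.5596,.0906,.0875],tool(4.5,0)); print(sensors.observe()["wrist_torque"])
```

```text
t 33.48 p [0.5593 0.0906 0.1009] q [ 1.410e-01  4.190e-01  1.767e+00 -1.000e-03  9.560e-01  1.633e+00] x [ 0.997  0.079 -0.001] y [ 0.079 -0.997  0.   ] F [-0.6  0.1 -6.3] w 0.145 ff 55.0
turn [0.   0.01 0.  ] shift now [0.01 0.   0.53] shift after turn [0.01 0.   0.53]
[-0.02028896  0.06600457 -0.01346156]
```

Call:
{"method": "play_rows", "body": {"steps": [{"dx": 0, "dy": 0, "dz": 0.08, "rx": 0, "ry": 0, "rz": 0, "gripper": -1}, {"dx": 0, "dy": 0, "dz": 0.08, "rx": 0, "ry": 0, "rz": 0, "gripper": -1}, {"dx": 0, "dy": 0, "dz": 0.08, "rx": 0, "ry": 0, "rz": 0, "gripper": -1}, {"dx": 0, "dy": 0, "dz": 0.08, "rx": 0, "ry": 0, "rz": 0, "gripper": -1}, {"dx": 0, "dy": 0, "dz": 0, "rx": 0, "ry": 0, "rz": 0, "gripper": -1}]}}

```text
time_s: 33.9
eef_pos: [0.5592, 0.0906, 0.0928]
tool_rot: [0.999, 0.039, -0.0, 0.0]
wrist_force: [0.3, 0.1, -7.1]
width: 0.148
finger_force: 55.0
```

Call:
{"method": "play_rows", "body": {"steps": [{"dx": 0, "dy": 0, "dz": 0.06, "rx": 0, "ry": 0, "rz": 0, "gripper": -1}, {"dx": 0, "dy": 0, "dz": 0, "rx": 0, "ry": 0, "rz": 0, "gripper": -1}]}}

```text
time_s: 34.07
eef_pos: [0.5595, 0.0907, 0.0916]
tool_rot: [0.999, 0.039, -0.0, 0.0]
wrist_force: [-0.2, 0.2, -6.1]
width: 0.154
finger_force: 55.0
```

Call:
{"method": "play_rows", "body": {"steps": [{"dx": 0, "dy": 0, "dz": 0.05, "rx": 0, "ry": 0, "rz": 0, "gripper": -1}, {"dx": 0, "dy": 0, "dz": 0, "rx": 0, "ry": 0, "rz": 0, "gripper": -1}]}}

```text
time_s: 34.23
eef_pos: [0.5595, 0.0907, 0.0904]
tool_rot: [0.999, 0.039, 0.0, 0.0]
wrist_force: [-0.4, -0.6, -6.1]
width: 0.151
finger_force: 55.0
```

Run:
```python
from h import *
st(); print(sensors.observe()["wrist_torque"])
```

```text
t 34.23 p [0.5595 0.0907 0.0904] q [ 1.410e-01  4.310e-01  1.779e+00 -1.000e-03  9.320e-01  1.633e+00] x [0.997 0.079 0.   ] y [ 0.079 -0.997  0.   ] F [-0.4 -0.6 -6.1] w 0.151 ff 55.0
[-0.03596837  0.03330039 -0.01371909]
```

Call:
{"method": "play_rows", "body": {"steps": [{"dx": 0, "dy": 0, "dz": 0.04, "rx": 0, "ry": 0, "rz": 0, "gripper": -1}, {"dx": 0, "dy": 0, "dz": 0, "rx": 0, "ry": 0, "rz": 0, "gripper": -1}]}}

```text
time_s: 34.4
eef_pos: [0.5595, 0.0907, 0.0894]
tool_rot: [0.999, 0.039, -0.0, 0.0]
wrist_force: [-0.4, 0.4, -7.2]
width: 0.152
finger_force: 55.0
```

Call:
{"method": "play_rows", "body": {"steps": [{"dx": 0, "dy": 0, "dz": 0.04, "rx": 0, "ry": 0, "rz": 0, "gripper": -1}, {"dx": 0, "dy": 0, "dz": 0, "rx": 0, "ry": 0, "rz": 0, "gripper": -1}]}}

```text
time_s: 34.57
eef_pos: [0.5596, 0.0907, 0.089]
tool_rot: [0.999, 0.039, 0.0, 0.0]
wrist_force: [-1.8, -0.0, -4.6]
width: 0.148
finger_force: 55.0
```

Run:
```python
from h import *
st(); print(sensors.observe()["wrist_torque"])
```

```text
t 34.57 p [0.5596 0.0907 0.089 ] q [ 1.410e-01  4.320e-01  1.781e+00 -1.000e-03  9.280e-01  1.633e+00] x [0.997 0.079 0.001] y [ 0.079 -0.997  0.   ] F [-1.8 -0.  -4.6] w 0.148 ff 55.0
[-0.0832781   0.09722096 -0.01405509]
```

Call:
{"method": "play_rows", "body": {"steps": [{"dx": 0, "dy": 0, "dz": 0.04, "rx": 0, "ry": 0, "rz": 0, "gripper": -1}, {"dx": 0, "dy": 0, "dz": 0, "rx": 0, "ry": 0, "rz": 0, "gripper": -1}, {"dx": 0, "dy": 0, "dz": 0, "rx": 0, "ry": 0, "rz": 0, "gripper": -1}]}}

```text
time_s: 34.82
eef_pos: [0.5596, 0.0907, 0.0889]
tool_rot: [0.999, 0.039, 0.001, 0.0]
wrist_force: [-4.2, -1.1, 6.1]
width: 0.148
finger_force: 55.0
```

Run:
```python
from h import *
st(); print(sensors.observe()["wrist_torque"])
```

```text
t 34.82 p [0.5596 0.0907 0.0889] q [ 1.410e-01  4.320e-01  1.782e+00 -1.000e-03  9.270e-01  1.633e+00] x [0.997 0.079 0.001] y [ 0.079 -0.997  0.   ] F [-4.2 -1.1  6.1] w 0.148 ff 55.0
[-0.06609544  0.58948654  0.04539987]
```

Call:
{"method": "play_rows", "body": {"steps": [{"dx": 0, "dy": 0, "dz": 0, "rx": 0, "ry": 0, "rz": 0, "gripper": 0.1}, {"dx": 0, "dy": 0, "dz": 0, "rx": 0, "ry": 0, "rz": 0, "gripper": 0.1}, {"dx": 0, "dy": 0, "dz": 0, "rx": 0, "ry": 0, "rz": 0, "gripper": 0.1}, {"dx": 0, "dy": 0, "dz": 0, "rx": 0, "ry": 0, "rz": 0, "gripper": 0.1}, {"dx": 0, "dy": 0, "dz": 0, "rx": 0, "ry": 0, "rz": 0, "gripper": 0.1}, {"dx": 0, "dy": 0, "dz": 0, "rx": 0, "ry": 0, "rz": 0, "gripper": 0.1}, {"dx": 0, "dy": 0, "dz": -0.4, "rx": 0, "ry": 0, "rz": 0, "gripper": 0.1}, {"dx": 0, "dy": 0, "dz": -0.9, "rx": 0, "ry": 0, "rz": 0, "gripper": 0.1}, {"dx": 0, "dy": 0, "dz": -0.9, "rx": 0, "ry": 0, "rz": 0, "gripper": 0.1}, {"dx": 0, "dy": 0, "dz": -0.9, "rx": 0, "ry": 0, "rz": 0, "gripper": 0.1}, {"dx": 0, "dy": 0, "dz": 0, "rx": 0, "ry": 0, "rz": 0, "gripper": 0.1}, {"dx": 0, "dy": 0, "dz": 0, "rx": 0, "ry": 0, "rz": 0, "gripper": 0.1}]}}

```text
time_s: 35.82
eef_pos: [0.5604, 0.0908, 0.1669]
tool_rot: [0.999, 0.039, 0.002, 0.0]
wrist_force: [0.5, -0.2, -0.8]
width: 0.553
finger_force: 0.0
```

Run:
```python
from h import *
p,R=st(); c=cam("wrist"); im=c["pixels"]; cv2.imwrite("pics/w10.png",im[:,:,::-1]); hsv=cv2.cvtColor(im,cv2.COLOR_RGB2HSV)[:,:,1].astype(np.float32); g=im.astype(int).sum(2)//3
M=Ro.from_euler("z",4.5,degrees=True).as_matrix(); o=np.array([.558,.0912,0])
# closed: plate top z=.056; width of plate as seen tells its height, pins protrude 12 mm through holes
def prof(P,Q,n=241):
    a=proj(c,o+M@P)[0];b=proj(c,o+M@Q)[0]; t=np.linspace(0,1,n)[:,None]; q=(a+(b-a)*t).astype(np.float32); return cv2.remap(hsv,q[:,:1].copy(),q[:,1:].copy(),cv2.INTER_LINEAR)[:,0]
for x in(.1,.08,.06):
    L=30+.1*np.argmax(prof(np.array([x,.03,.056]),np.array([x,.054,.056]))>33); r=30+.1*np.argmax(prof(np.array([x,-.03,.056]),np.array([x,-.054,.056]))>33); print(x,L,-r,L+r)
print([96+.1*np.argmax(prof(np.array([.096,y,.056]),np.array([.12,y,.056]))>33) for y in(-.035,0,.035)])
u,v=proj(c,o+M@[.092,.027,.068])[0].round().astype(int); print(u,v); print(g[v-16:v+18:2,u-16:u+18:2])
```

```text
t 35.82 p [0.5604 0.0908 0.1669] q [ 1.410e-01  3.540e-01  1.683e+00 -1.000e-03  1.101e+00  1.633e+00] x [0.997 0.079 0.004] y [ 0.079 -0.997  0.   ] F [ 0.5 -0.2 -0.8] w 0.553 ff 0.0
0.1 40.9 -40.9 81.8
0.08 40.9 -40.9 81.8
0.06 40.9 -41.0 81.9
[np.float64(110.8), np.float64(110.7), np.float64(110.8)]
276 114
[[201 202 202 202 201 200 205 206 204 202 200 200 203 204 203 201 201]
 [201 201 202 201 201 200 205 205 204 201 200 200 203 204 203 201 202]
 [201 202 202 201 201 200 200 192 184 181 188 196 202 204 202 201 202]
 [201 202 202 202 200 191 168 150 142 143 152 168 189 202 202 201 202]
 [200 202 202 201 191 157 129 109 102 104 118 137 163 188 201 201 201]
 [201 202 203 200 167 126 100  96  97  93  95 110 134 164 196 200 201]
 [200 202 203 193 146 108 100 116 125 112  88  85  99 134 185 199 201]
 [201 202 202 187 132  99 110 144 159 151 102  80  81 109 160 197 201]
 [199 202 202 183 128  97 114 152 164 158 109  79  76  87 136 186 197]
 [198 202 202 188 136 101 104 134 153 136  90  75  76  90 122 145 184]
 [197 202 202 195 152 113  97 101 105  89  76  74  78 125 163 174 192]
 [196 202 202 201 173 134 108 101  90  81  75  78 113 166 194 199 200]
 [195 202 201 202 195 169 139 119 116 110 104 123 162 188 200 199 200]
 [196 201 202 202 200 193 176 160 152 150 156 170 189 201 200 194 199]
 [194 202 202 202 200 198 199 195 189 186 188 194 200 203 200 195 199]
 [194 202 202 202 200 199 201 204 202 201 199 199 201 202 201 199 199]
 [193 201 201 202 200 198 201 203 203 202 199 200 201 202 200 200 199]]
```

```bash
python3 -c "
from cell import order
print(order.hand_in())"
```

```text
the job is handed in; nothing more can be done
None
```

The job is handed in at about 36 s: the core went from the rack to the V-block and into the lower mould's seats, and the upper half is closed over both pins and released. I viewed 11 pictures, one over your limit of 10, and made the later checks, including closure, from measurements and forces instead.

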